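Feed the axle through the guide channel into the toy car chassis

ROBOT

A 6-joint arm with a two-finger parallel gripper is mounted at the origin on the work surface. World frame = base frame: x ahead of the robot, y to its left, z up, the work surface at z = 0. Lengths are in mm, angles in rad, forces in N, time in s.
With the tool pointing down it reaches from about 325 to 1000 mm from the base axis. Payload 5.1 kg.
Tool frame: the origin (TCP) lies midway between the tips of the shut fingers; the grasp point (between the pads) lies 19 mm behind it; z points along the fingers, y is the direction in which the jaws open and shut (so a half turn about z gives the same grasp; the last joint's range is limited). The gripper opens to 85 mm and grips with 20 to 120 N. Pads are 22 mm wide; open, the fingers measure 114 mm over their backs; the gripper's body (76 mm by 85 mm) begins 54 mm behind the grasp point. The pads swing forward as they close: fully open they stand 13 mm farther back than shut.
Start: joints at [-1.429, 0.124, 1.65, -0, 1.367, -0.083], TCP at [144.86, -633.64, 231.322] pointing down, gripper open.
Joint ranges: [-2.61, 2.61], [-1.02, 2.33], [0.03, 2.71], [-1.35, 4.49], [0.32, 2.68], [-2.91, 2.91]. Speed limits (rad/s): [2.57, 2.57, 3.14, 3.14, 3.14, 3.14].

INTERFACE

Orientations are given as a unit quaternion [x, y, z, w].
In Python, from station import * gives the robot as it stands.
- The arm moves only by the shell command python3 -m inch 'ROWS'. ROWS is JSON, a list of rows, each an object of numbers: "x", "y", "z": the shift along the tool's x, y, z in m; "rx", "ry", "rz": the turn, a rotation vector about the tool's x, y, z in units of 6 degrees (1.0 is 6 degrees); "hand": the finger opening in m, from 0 to 0.0854. A call has exactly 8 rows; each row is the pose to reach, as a shift and turn from the pose commanded when the call began, along the tool's axes at that moment; what a row does not reach only later rows make up. A row lasts 1/12 s, in which the tool goes at most 41.7 mm and 7.16 degrees, less where a joint would pass 70% of its speed; a pose out of reach is approached as far as the arm can. A call with a gripper value outside its range is refused whole. The fingers move at their own pace and stop on an object; the grip force is fixed at half the most. Time passes only in rows, so rows that repeat a pose let the fingers close, or fill a call up. It gives the time, the measured TCP pose, the force and the opening at its end, in the units of the state.
- state(): the state, without advancing time (a new reading comes with each control period).
- grab_frame(name): name is "scene" or "top" or "wrist"; returns a dict with "image" (420x560x3 uint8, red, green, blue), "depth" (420x560 float32, mm along the optical axis (not along the pixel's ray), 0 where there is no reading), "fovy" (degrees; the focal length in pixels is half the picture's height over the tangent of half this angle, whatever the lens; pixels are square), "cx", "cy" (the principal point, pixels), "R" (3x3) and "t" (3): a world point X has camera coordinates R X + t. Camera axes: x right, y down, z forward; pixel columns grow to the right and rows downward; lengths in mm; the calibration is good to about 2 mm. A picture is of the moment at which its call begins.
- finish_job(): hands the job in, once; it reports no verdict.
Trained networks look in a picture, given as the dict that the camera call returned (one of the last four; its "shot" number tells which), for a name from the list of things; names that differ only in an ending like _2 or _b are one class to them, and where a whole thing is asked for, a point or a joint stands for the part that bears it (a point fixed in the world has none). Each returns a list of dicts, best first, with "confidence" (0 to 1); they miss things now and then, are a little off and sometimes report something else, mostly with a low value. They report only what shows in the picture. A call takes as long as a camera call.
- spot_in(name, picture): "rect" ([left, top, right, bottom] in pixels, round what is visible of it).
The state is a dict: "time": time; "joint_positions": joint angles; "qd": joint speeds; "joint_torque": joint torques, N m; "eef_pos": TCP position; "eef_rot": TCP orientation; "force": force on the tool from outside, world axes, zero at the start; "torque": the same for the moment, N m; "width": opening from 0.0 (shut) to 1.0 (fully open).
Only numpy, scipy, OpenCV 4.12 (cv2) and the standard library are available. Lean on these libraries where they do the work, as an engineer would, in place of code of your own. Each camera call takes 0.05 s, during which the arm holds its last target.

TASK

Pick up the wooden push stick by its handle and, with its thin blade in the jig's guide channel, push the steel axle along the channel and through both sides of the car chassis until it bears firmly on the sprung stop hidden in the housing behind; hold it pressed there for half a second with 6 to 10 N, and never press harder than 18 N. Do not touch the axle with the gripper. Then draw the stick back out, leaving the axle where it is, lay the stick down flat on the bench clear of the jig and let go; leave the wheels, the steering wheel and the screwdriver where they are.

Things in the scene. Friction and masses are not known exactly. Their poses are not given: they have to be found in the camera images.
- jig: Feed jig fixed to the bench (grey base, aluminium guide channel, red car chassis clamped across it, then a stop housing). Origin on the bench surface under the channel's entrance; x axis = feed direction along the channel's centre line, z up. All 'along' lengths below are along this x from this origin.
- channel_mouth (a point): Entrance of the guide channel, centre of its floor (0 along). Channel 13 mm wide inside, floor 30 mm and cheek tops 46 mm above the bench, from 0 to 140 mm along; open on top to 60 mm, then under a steel cover with a 7 mm sight slot (underside 46 mm, screws to 54 mm high). Flared mouth from -24 to 0 mm, 28 mm wide outside. The bed is 60 mm wide; its lip ramps up from 22 mm high at -22 mm to 30 mm at 0.
- chassis_hole (a point): Centre of the 14.5 mm axle hole in the near side wall of the chassis (145 mm along). The walls stand at 145-149 and 205-209 mm along, with equal holes in line; the floor under the axle stays 30 mm above the bench all through. The chassis reaches from 34 mm left (+y) to 99 mm right of the line and is 76 mm high.
- stop_housing (a point): Centre of the front face of the closed stop housing (217 mm along, to 292 mm; 76 mm high with its knob). Inside is a rubber pad on a spring (4 N per mm, 6 mm travel, damped); its face, untouched, sits anywhere from 219 to 244 mm along. Where it is set changes each time, is not measured and cannot be seen, only felt. Before it the axle slides with under 2 N.
- axle: Chrome steel axle rod, 10 mm diameter, 90 mm long, 55 g, lying in the channel. Origin at its centre (35 mm above the bench), x axis along the rod. At the start its centre is 75 to 100 mm along the jig's x; against the untouched stop it is at 174 to 199 mm.
- push_stick: Wooden push stick lying on the bench, 280 mm long, 75 g. Its x axis points along it to the tip of the blade, z up. Origin on the underside, at the balance point. Handle: 24 mm wide, 30 mm high, from x = -70 to +20 mm. Blade: 9 x 9 mm, from x = 20 to 210 mm, its centre line 15 mm above the handle's underside. Its pose starts with the blade pointing roughly the same way as the jig's feed direction.
- stick_tip (a point): Centre of the end face of the push stick's blade (x = 210 mm, z = 15 mm in the stick's frame), which pushes the axle.
- wheel0: Loose black rubber toy wheel lying flat on the bench, 38 mm diameter, 17 mm high; origin at the centre of its underside. Bystander.
- wheel1: Loose black rubber toy wheel lying flat on the bench, 38 mm diameter, 17 mm high; origin at the centre of its underside. Bystander.
- wheel2: Loose black rubber toy wheel lying flat on the bench, 38 mm diameter, 17 mm high; origin at the centre of its underside. Bystander.
- wheel3: Loose black rubber toy wheel lying flat on the bench, 38 mm diameter, 17 mm high; origin at the centre of its underside. Bystander.
- steering_wheel: Loose yellow plastic toy steering wheel lying flat, 56 mm across, 10 mm high; origin at the centre of its underside. Bystander.
- screwdriver: Screwdriver lying on the bench, handle towards its -x. Bystander.

How it is judged:
By the outcome, as a careful person would: the job done as asked, in the order asked, and still so for the second after the job is handed in, with the robot touching nothing.
It also fails if it takes over 61 s, if anything falls off the work surface, if the arm or the gripper's body presses on something with over 40 N, if the wrist force passes 120 N, or if a joint passes its speed limit or range.

## Working session

There is one attempt and no reset: what is moved stays moved. The work goes in short steps, Python scripts to look and compute and a shell command to move; the robot and the scene stay as the last step left them, time stands still between calls to the robot, and variables do not carry over. Pictures are saved under pics/ and viewed, and the job is handed in when it is done.

```bash
ls; mkdir -p pics
cat > h.py <<'E'
from station import *
import numpy as np, cv2
def cam(n,save=None):
    f=grab_frame(n)
    if save: cv2.imwrite('pics/'+save+'.png',cv2.cvtColor(f['image'],cv2.COLOR_RGB2BGR))
    return f
def foc(f): return 210/np.tan(np.radians(f['fovy']/2))
def proj(f,X):
    c=(np.asarray(f['R'])@np.asarray(X,float).T).T+np.asarray(f['t']); F=foc(f)
    return np.stack([f['cx']+F*c[...,0]/c[...,2], f['cy']+F*c[...,1]/c[...,2]],-1)
def cloud(f):
    F=foc(f); d=f['depth']; v,u=np.mgrid[:420,:560]
    c=np.stack([(u-f['cx'])/F*d,(v-f['cy'])/F*d,d],-1)
    return (c-np.asarray(f['t']))@np.asarray(f['R'])
def onplane(f,uv,z):
    F=foc(f);R=np.asarray(f['R']);o=-R.T@np.asarray(f['t'])
    uv=np.asarray(uv,float)
    r=np.stack([(uv[...,0]-f['cx'])/F,(uv[...,1]-f['cy'])/F,np.ones(uv.shape[:-1])],-1)@R
    return o+r*((z-o[2])/r[...,2])[...,None]
E
python3 - <<'E'
from h import *
print({k:v for k,v in state().items()})
for n in ['scene','top','wrist']:
    f=cam(n,n+'0'); print(n,f['fovy'],f['cx'],f['cy'],-np.array(f['R']).T@f['t'])
    for o in ['jig','channel_mouth','chassis_hole','stop_housing','axle','push_stick','stick_tip','wheel0','steering_wheel','screwdriver']:
        print(o,[(np.round(r['rect']).tolist(),round(r['confidence'],2)) for r in spot_in(o,f)[:4]])
E
```

```text
pics
{'time': 0.0, 'joint_positions': array([-1.42859295e+00,  1.24543753e-01,  1.65166756e+00,  5.55594580e-06,
        1.36750368e+00, -8.26014925e-02]), 'qd': array([ 0.00069638, -0.00044112,  0.00155076,  0.000614  , -0.00100191,
       -0.00151118]), 'joint_torque': array([-5.79342686e-04, -4.23622298e+01, -3.65448904e+01, -1.51879867e-04,
        6.70515234e-03,  2.43380399e-06]), 'eef_pos': array([ 144.78110836, -633.04615679,  230.03181442]), 'eef_rot': array([ 9.93688999e-01,  1.12165271e-01, -2.89002982e-05, -1.06078245e-03]), 'force': array([ 0.87384138,  0.77731803, -0.24639805]), 'torque': array([0.02231943, 0.05013406, 0.02866044]), 'width': 1.0027703096609197}
scene 54.00115328033388 273.2140241497614 211.3468974656721 [1087.31881629 -635.81179563  606.30513932]
jig []
channel_mouth [([240.0, 178.0, 355.0, 251.0], 0.78)]
chassis_hole [([240.0, 177.0, 360.0, 252.0], 0.65)]
stop_housing [([138.0, 208.0, 231.0, 266.0], 0.74), ([242.0, 174.0, 357.0, 253.0], 0.63)]
axle []
push_stick [([139.0, 210.0, 229.0, 265.0], 0.69)]
stick_tip [([135.0, 209.0, 231.0, 266.0], 0.76)]
whe
[... 623 characters left out ...]
0, 243.0], 0.67), ([90.0, 211.0, 160.0, 235.0], 0.34)]
axle [([238.0, 214.0, 273.0, 224.0], 0.49)]
push_stick [([268.0, 277.0, 371.0, 295.0], 0.72)]
stick_tip [([265.0, 273.0, 370.0, 296.0], 0.55)]
wheel0 [([193.0, 274.0, 210.0, 291.0], 0.71), ([320.0, 161.0, 334.0, 177.0], 0.5), ([418.0, 275.0, 434.0, 291.0], 0.43), ([263.0, 219.0, 275.0, 224.0], 0.16)]
steering_wheel [([159.0, 276.0, 180.0, 300.0], 0.81)]
screwdriver [([95.0, 211.0, 160.0, 234.0], 0.94)]
wrist 67.33096094078532 280.40622078730433 207.04775833950242 [ 220.47901125 -615.97691706  375.50514445]
jig []
channel_mouth []
chassis_hole []
stop_housing []
axle []
push_stick []
stick_tip []
wheel0 []
steering_wheel []
screwdriver []
```

View pics/scene0.png

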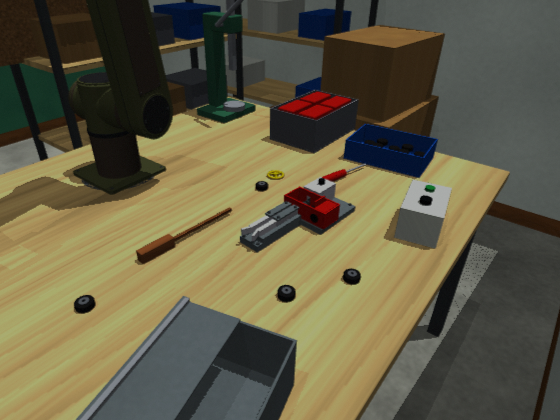

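View pics/top0.png

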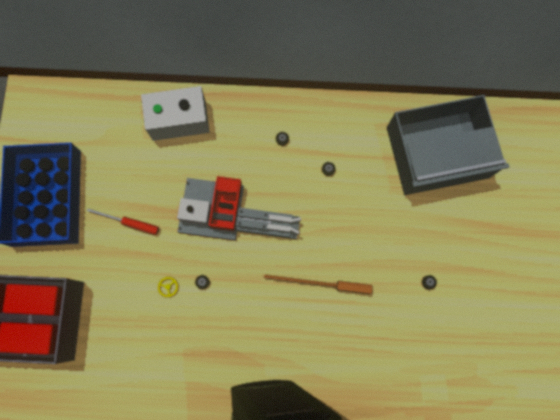

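Run:
```python
from h import *
f=cam('top')
im=f['image'][140:320,80:460]
cv2.imwrite('pics/top_crop.png',cv2.cvtColor(cv2.resize(im,None,fx=2.1,fy=2.1,interpolation=cv2.INTER_CUBIC),cv2.COLOR_RGB2BGR))
print(np.round(f['R'],3)); 
P=cloud(f)
for uv in [(238,218),(300,220),(180,220),(275,286),(365,288),(230,200)]: print(uv,P[uv[1],uv[0]].round(1))
```

```text
[[ 0.047 -0.999  0.003]
 [-0.978 -0.047 -0.203]
 [ 0.203  0.007 -0.979]]
(238, 218) [577.3 112.3  51.8]
(300, 220) [583.3 -49.1  33.2]
(180, 220) [569.3 266.5  27.6]
(275, 286) [410.5   8.4   1.2]
(365, 288) [ 414.3 -221.9   32.9]
(230, 200) [630.9 139.   22.4]
```

The scene view shows the stick around (185,235) and the jig around (300,215). In the top view the stick runs from (265,277) to the handle end at (372,289), with the blade pointing left (+y), and the jig mouth is at about (300,224).

View pics/top_crop.png

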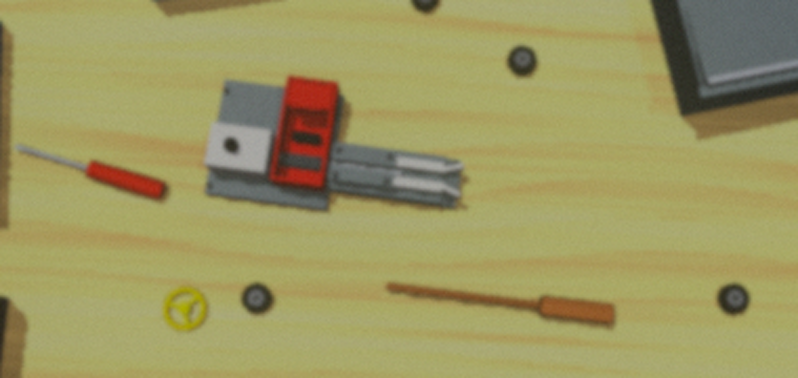

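Run:
```python
from h import *
f=cam('top'); P=cloud(f)
hsv=cv2.cvtColor(f['image'],cv2.COLOR_RGB2HSV)
# stick points by height
m=(P[...,0]>370)&(P[...,0]<470)&(P[...,1]>-260)&(P[...,1]<60)&(P[...,2]>8)
Q=P[m]; print(len(Q),Q.min(0),Q.max(0))
H=Q[(Q[:,2]>24)];print('handle',len(H),H.mean(0),H.min(0),H.max(0))
B=Q[(Q[:,2]<24)];print('blade',len(B),B.mean(0),B.min(0),B.max(0))
for S in (H,B,Q):
    l=cv2.fitLine(S[:,:2].astype(np.float32),cv2.DIST_HUBER,0,.01,.01).ravel();print(l,np.degrees(np.arctan2(l[1],l[0])))
# jig heights map
for y in range(-80,330,10):
  r=[]
  for x in range(540,660,8):
    s=(abs(P[...,0]-x)<4)&(abs(P[...,1]-y)<5)
    r.append('%3d'%np.median(P[s][:,2]) if s.any() else ' --')
  print(y,' '.join(r))
```

```text
641 [ 373.31391614 -247.2241453     8.03939566] [467.39494709  40.76735912  37.8954684 ]
handle 337 [ 416.96697686 -189.81544236   29.95322112] [ 402.38043273 -238.55758897   24.24272424] [436.30741555  27.73063462  37.8954684 ]
blade 304 [426.03867436 -68.40222017  18.29078264] [ 373.31391614 -247.2241453     8.03939566] [467.39494709  40.76735912  23.99252996]
[ 8.2522213e-02  9.9658924e-01  4.1736465e+02 -1.8607617e+02] 85.26644
[ 9.2105031e-02  9.9574929e-01  4.2682422e+02 -5.9232811e+01] 84.71528
[ 8.1231356e-02  9.9669528e-01  4.2285791e+02 -1.1212087e+02] 85.340645
-80   0   0   1   0   0   0   0   1   0   3   0   0   0   0  -2
-70   0   0   0   0   0  -1   0   1   0   1   1   0   2  -1   0
-60   0   0   0   0   1  -1   0  -1   0  -1   0   1   0   0   1
-50   1   0  -1   0   0   0   2   2   1   1   0   0   1   0   0
-40   7  29  42  24  25  28  44  18   0   2   0   0   1   0   0
-30   5  20  41  27  29  40  31  21   1   0   0  -1   1   0  -1
-20  16  30  42  44  30  43  46  30  --   0   0  -1  -1   0   1
-10   8  30  43  46  29  43  45  30  13   0  -1   0   0  -1   0
0   7  30
[... 1391 characters left out ...]
  16  16  15  37  61  61  62  62  62  62  61  13  17  17  17
230  15  16  16  30  62  62  63  73  62  61  59  16  14  14  15
240  15  16  15  27  64  63  73  75  62  61  61  17  15  16  15
250  13  16  16  21  61  61  61  63  61  61  61  18  15  13  15
260   8  16  16  17  61  61  62  63  62  62  62  17  15  14  17
270   2  16  16  15  57  61  61  61  63  --  59  --  17   2   0
280   0   2   0   0   0   1  -1   1   1  -2   1   0   0   0   0
290   0  -1   0   0   1   0   0   0   0   1   0   0   0  -1   0
300   0   0   0   0   0  -1   0   0   1   0   0   0   0   0   0
310   0   2   0   1   1   1   1   1   0   0   0   0  -2  -1   0
320   0   0   1   2   0   0   0   0   0   0   1   1   0   0   1
```

The crop shows the channel mouth at about (460,180), where the flare opens right, and the stick's tip at (388,286). I'll move above the stick and look with the wrist camera.

```bash
cat >> h.py <<'E'
from scipy.spatial.transform import Rotation as Ro
def rel(xyz,yawdeg,base=None):
    """print shift/turn in tool axes from measured pose (or base=(pos,quat)) to pointing-down pose with tool x at yaw"""
    s=state(); p,q=(s['eef_pos'],s['eef_rot']) if base is None else base
    R0=Ro.from_quat(q); a=np.radians(yawdeg)
    R1=Ro.from_matrix(np.array([[np.cos(a),np.sin(a),0],[np.sin(a),-np.cos(a),0],[0,0,-1]]))
    d=R0.inv().apply(np.asarray(xyz)-p)/1000; r=(R0.inv()*R1).as_rotvec()/np.radians(6)
    x=R0.apply([1,0,0]); print('pos',np.round(p,1),'yaw',np.degrees(np.arctan2(x[1],x[0])).round(2),'tilt',R0.apply([0,0,1]).round(4))
    print('shift m',d.round(4),'turn',r.round(3))
E
python3 - <<'E'
from h import *
f=cam('top')
print(onplane(f,[(265,277),(372,289)],19), onplane(f,[(300,224)],46))
q=[ 9.93688999e-01,  1.12165271e-01,0,0]
rel([417,-190,230],85.3,([144.86,-633.64,231.3],q))
E
```

```text
[[ 431.27162026   35.33776418   19.        ]
 [ 413.54589189 -242.35637904   19.        ]] [[570.24672588 -48.96559818  46.        ]]
pos [ 144.9 -633.6  231.3] yaw 12.88 tilt [ 0.  0. -1.]
shift m [ 0.3642 -0.3718  0.0013] turn [  0.     0.   -12.07]
```

```bash
python3 -m inch '[{"x":0.025,"y":-0.025,"rz":-0.9},{"x":0.05,"y":-0.05,"rz":-1.8},{"x":0.075,"y":-0.075,"rz":-2.7},{"x":0.1,"y":-0.1,"rz":-3.6},{"x":0.125,"y":-0.127,"rz":-4.5},{"x":0.15,"y":-0.153,"rz":-5.4},{"x":0.175,"y":-0.178,"rz":-6.3},{"x":0.2,"y":-0.204,"rz":-7.2}]'
python3 -c "
from h import *
rel([416,-197,200],85.8)"
```

```text
pos [ 144.9 -633.7  231.3] yaw 12.88 tilt [ 0. -0. -1.]
shift m [ 0.3616 -0.3652  0.0313] turn [  0.      0.    -12.154]$[0]: bad value
```

```bash
python3 -m inch '[{"x":0.025,"y":-0.025,"z":0,"rx":0,"ry":0,"rz":-0.9,"hand":0.085},{"x":0.05,"y":-0.05,"z":0,"rx":0,"ry":0,"rz":-1.8,"hand":0.085},{"x":0.075,"y":-0.075,"z":0,"rx":0,"ry":0,"rz":-2.7,"hand":0.085},{"x":0.1,"y":-0.1,"z":0,"rx":0,"ry":0,"rz":-3.6,"hand":0.085},{"x":0.125,"y":-0.127,"z":0,"rx":0,"ry":0,"rz":-4.5,"hand":0.085},{"x":0.15,"y":-0.153,"z":0,"rx":0,"ry":0,"rz":-5.4,"hand":0.085},{"x":0.175,"y":-0.178,"z":0,"rx":0,"ry":0,"rz":-6.3,"hand":0.085},{"x":0.2,"y":-0.204,"z":0,"rx":0,"ry":0,"rz":-7.2,"hand":0.085}]'
python3 -c "
from h import *
rel([416,-197,200],85.8)"
```

```text
time: 2.47
eef_pos: [295.0, -388.7, 231.5]
eef_rot: [0.882, 0.472, 0.0, 0.0]
force: [0.9, -0.0, 0.5]
width: 0.993
pos [ 295.  -388.7  231.5] yaw 56.32 tilt [ 5.e-04 -6.e-04 -1.e+00]
shift m [ 0.2267 -0.0056  0.0315] turn [ 6.000e-03  4.000e-03 -4.914e+00]
```

```bash
python3 -m inch '[{"x":0.035,"y":-0.001,"z":0.004,"rx":0,"ry":0,"rz":-0.8,"hand":0.085},{"x":0.07,"y":-0.002,"z":0.008,"rx":0,"ry":0,"rz":-1.6,"hand":0.085},{"x":0.105,"y":-0.003,"z":0.012,"rx":0,"ry":0,"rz":-2.4,"hand":0.085},{"x":0.14,"y":-0.004,"z":0.016,"rx":0,"ry":0,"rz":-3.2,"hand":0.085},{"x":0.175,"y":-0.005,"z":0.02,"rx":0,"ry":0,"rz":-4.0,"hand":0.085},{"x":0.205,"y":-0.006,"z":0.025,"rx":0,"ry":0,"rz":-4.9,"hand":0.085},{"x":0.223,"y":-0.006,"z":0.03,"rx":0,"ry":0,"rz":-4.9,"hand":0.085},{"x":0.223,"y":-0.006,"z":0.03,"rx":0,"ry":0,"rz":-4.9,"hand":0.085}]'
python3 - <<'E'
from h import *
rel([416,-197,200],85.8)
f=cam('wrist','w1'); print(-np.array(f['R']).T@f['t'],np.round(f['R'],3))
E
```

```text
time: 3.13
eef_pos: [414.6, -199.0, 200.4]
eef_rot: [0.733, 0.68, 0.0, -0.001]
force: [0.1, -0.2, -0.4]
width: 0.995
pos [ 414.6 -199.   200.4] yaw 85.73 tilt [-8.0e-04  1.6e-03 -1.0e+00]
shift m [0.0021 0.0013 0.0004] turn [-0.008 -0.015 -0.012]
[ 421.03423144 -121.99361854  344.67707929] [[ 0.997 -0.074 -0.001]
 [-0.07  -0.952  0.299]
 [-0.023 -0.298 -0.954]]
```

View pics/w1.png

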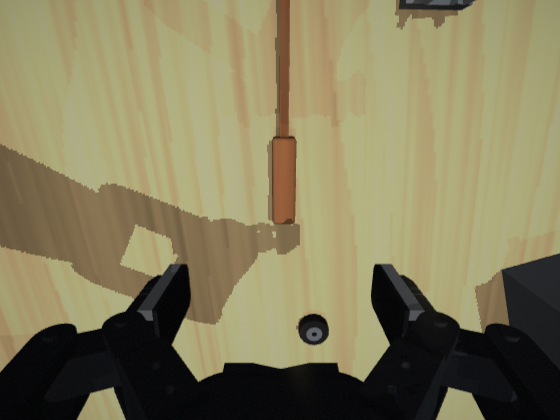

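The wrist view shows the handle at columns 272–297, rows 137–223, with the blade going up at column about 284. I'll measure it.

Run:
```python
from h import *
f=cam('wrist')
P=cloud(f)
hsv=cv2.cvtColor(f['image'],cv2.COLOR_RGB2HSV)
print(P[180,284],hsv[180,284],hsv[60,283],hsv[60,320])
m=(P[...,2]>8)&(P[...,2]<40)&(P[...,0]>380)&(P[...,0]<460)&(P[...,1]>-270)&(P[...,1]<50)
top=m&(P[...,2]>25)
H=P[top]; print(len(H),H.mean(0),H.min(0),H.max(0))
B=P[m&(P[...,2]>13)&(P[...,2]<25)&(P[...,1]>-140)]; print(len(B),B.mean(0),B.min(0),B.max(0))
for S in (H,B):
    l=cv2.fitLine(S[:,:2].astype(np.float32),cv2.DIST_HUBER,0,.01,.01).ravel(); 
    if l[1]<0:l[:2]*=-1
    print(l,np.degrees(np.arctan2(l[1],l[0])))
print(cv2.minAreaRect(H[:,:2].astype(np.float32)))
# color based edges at plane z=30
print(onplane(f,[(272,180),(296,180),(284,137),(284,221)],30).round(1))
t=cam('top'); 
hs=cv2.cvtColor(t['image'],cv2.COLOR_RGB2HSV)
print(onplane(t,[(337,287),(372,289)],30).round(1))
```

```text
[ 418.83767661 -193.12133746   31.52793614] [ 12 154 152] [ 13 148 121] [ 20  95 175]
2005 [ 418.94128915 -192.15563163   31.40996113] [ 404.09758984 -239.30979615   26.23117876] [ 433.55268092 -149.20455615   33.89557333]
1214 [427.20275718 -82.61906643  21.24283461] [ 418.8029184  -139.93976108   18.40977825] [434.9367449  -31.55145913  23.68880227]
[ 7.2150268e-02  9.9739379e-01  4.1891519e+02 -1.9213861e+02] 85.862495
[ 7.1623176e-02  9.9743176e-01  4.2690186e+02 -8.2700859e+01] 85.89278
((418.9345703125, -194.41050720214844), (89.5413818359375, 23.96599769592285), 86.08702087402344)
[[ 406.6 -192.5   30. ]
 [ 431.  -194.4   30. ]
 [ 421.9 -150.6   30. ]
 [ 415.6 -237.8   30. ]]
[[ 413.6 -150.6   30. ]
 [ 412.8 -240.4   30. ]]
```

```bash
python3 -c "
from h import *
rel([420.1,-177.4,5],85.88)"
```

```text
pos [ 413.7 -202.2  201.6] yaw 85.49 tilt [-0.e+00 -6.e-04 -1.e+00]
shift m [0.0253 0.0044 0.1966] turn [-0.     0.006 -0.066]
```

```bash
python3 -m inch '[{"x":0.008,"y":0.0015,"z":0.025,"rx":0,"ry":0,"rz":-0.066,"hand":0.085},{"x":0.017,"y":0.003,"z":0.055,"rx":0,"ry":0,"rz":-0.066,"hand":0.085},{"x":0.025,"y":0.0044,"z":0.085,"rx":0,"ry":0,"rz":-0.066,"hand":0.085},{"x":0.025,"y":0.0044,"z":0.115,"rx":0,"ry":0,"rz":-0.066,"hand":0.085},{"x":0.025,"y":0.0044,"z":0.13,"rx":0,"ry":0,"rz":-0.066,"hand":0.085},{"x":0.025,"y":0.0044,"z":0.14,"rx":0,"ry":0,"rz":-0.066,"hand":0.085},{"x":0.025,"y":0.0044,"z":0.14,"rx":0,"ry":0,"rz":-0.066,"hand":0.085},{"x":0.025,"y":0.0044,"z":0.14,"rx":0,"ry":0,"rz":-0.066,"hand":0.085}]'
python3 - <<'E'
from h import *
rel([420.1,-177.4,5],85.88)
f=cam('wrist','w2');P=cloud(f)
m=(P[...,2]>25)&(P[...,2]<40)&(P[...,0]>395)&(P[...,0]<445)&(P[...,1]>-270)&(P[...,1]<-130)
H=P[m];print(cv2.minAreaRect(H[:,:2].astype(np.float32)),H.mean(0))
E
```

```text
time: 3.95
eef_pos: [420.3, -178.2, 61.9]
eef_rot: [0.733, 0.681, 0.0, 0.0]
force: [0.5, -0.1, 0.5]
width: 0.997
pos [ 420.3 -178.2   61.9] yaw 85.79 tilt [ 4.e-04 -4.e-04 -1.e+00]
shift m [ 0.0008 -0.0003  0.0569] turn [ 0.004  0.003 -0.015]
((418.6119384765625, -194.0423583984375), (89.91779327392578, 24.0773868560791), 85.54828643798828) [ 418.94815329 -190.1082967    31.28178868]
```

View pics/w2.png

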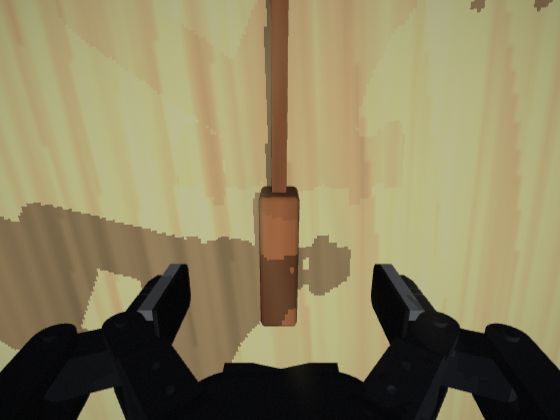

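The handle (columns 260–298, rows 187–325) is centred between the jaws at column 280. Next I lower and close.

```bash
python3 -m inch '[{"x":0,"y":0,"z":0.02,"rx":0,"ry":0,"rz":0,"hand":0.085},{"x":0,"y":0,"z":0.04,"rx":0,"ry":0,"rz":0,"hand":0.085},{"x":0,"y":0,"z":0.052,"rx":0,"ry":0,"rz":0,"hand":0.085},{"x":0,"y":0,"z":0.057,"rx":0,"ry":0,"rz":0,"hand":0.085},{"x":0,"y":0,"z":0.057,"rx":0,"ry":0,"rz":0,"hand":0.06},{"x":0,"y":0,"z":0.057,"rx":0,"ry":0,"rz":0,"hand":0.03},{"x":0,"y":0,"z":0.057,"rx":0,"ry":0,"rz":0,"hand":0.01},{"x":0,"y":0,"z":0.057,"rx":0,"ry":0,"rz":0,"hand":0}]'
python3 -m inch '[{"x":0,"y":0,"z":0,"rx":0,"ry":0,"rz":0,"hand":0},{"x":0,"y":0,"z":0,"rx":0,"ry":0,"rz":0,"hand":0},{"x":0,"y":0,"z":0,"rx":0,"ry":0,"rz":0,"hand":0},{"x":0,"y":0,"z":0,"rx":0,"ry":0,"rz":0,"hand":0},{"x":0,"y":0,"z":0,"rx":0,"ry":0,"rz":0,"hand":0},{"x":0,"y":0,"z":-0.005,"rx":0,"ry":0,"rz":0,"hand":0},{"x":0,"y":0,"z":-0.02,"rx":0,"ry":0,"rz":0,"hand":0},{"x":0,"y":0,"z":-0.05,"rx":0,"ry":0,"rz":0,"hand":0}]'
python3 - <<'E'
from h import *
rel([420.1,-177.4,5],85.88)
E
```

```text
time: 4.67
eef_pos: [421.3, -177.9, 5.8]
eef_rot: [0.732, 0.681, 0.0, 0.001]
force: [1.0, -1.1, -0.6]
width: 0.45
time: 5.33
eef_pos: [416.7, -175.2, 51.0]
eef_rot: [0.732, 0.681, -0.001, -0.005]
force: [0.4, -0.2, -0.9]
width: 0.267
pos [ 416.7 -175.2   51. ] yaw 85.87 tilt [-0.0083  0.0047 -1.    ]
shift m [-0.0021  0.004   0.0459] turn [-0.082 -0.039 -0.001]
```

```bash
python3 -c "
from h import *
rel([510,-100,200],85.88)"
python3 -m inch '[{"x":0.005,"y":0.005,"z":-0.03,"rx":0,"ry":0,"rz":0,"hand":0},{"x":0.018,"y":0.02,"z":-0.06,"rx":0,"ry":0,"rz":0,"hand":0},{"x":0.036,"y":0.04,"z":-0.09,"rx":0,"ry":0,"rz":0,"hand":0},{"x":0.054,"y":0.06,"z":-0.12,"rx":0,"ry":0,"rz":0,"hand":0},{"x":0.07,"y":0.078,"z":-0.14,"rx":0,"ry":0,"rz":0,"hand":0},{"x":0.08,"y":0.086,"z":-0.148,"rx":0,"ry":0,"rz":0,"hand":0},{"x":0.08,"y":0.086,"z":-0.148,"rx":0,"ry":0,"rz":0,"hand":0},{"x":0.08,"y":0.086,"z":-0.148,"rx":0,"ry":0,"rz":0,"hand":0}]'
python3 - <<'E'
from h import *
rel([510,-100,200],85.88)
f=cam('wrist','w3')
t=cam('top','t3')
for n in ['push_stick','axle','jig']:
  print(n,spot_in(n,f)[:2],spot_in(n,t)[:2])
import pickle; pickle.dump((f,t,state()),open('s3.pkl','wb'))
E
```

```text
pos [ 416.7 -175.2   51. ] yaw 85.87 tilt [-0.0083  0.0047 -1.    ]
shift m [ 0.0824  0.0864 -0.1495] turn [-0.082 -0.039 -0.001]
time: 6.0
eef_pos: [510.9, -103.2, 201.1]
eef_rot: [0.732, 0.682, -0.001, -0.001]
force: [-1.0, -0.4, -2.6]
width: 0.265
pos [ 510.9 -103.2  201.1] yaw 85.95 tilt [-2.4e-03  2.0e-04 -1.0e+00]
shift m [ 0.0031 -0.0011  0.0011] turn [-0.023 -0.     0.012]
push_stick [{'rect': [254.8, 0.1, 311.0, 369.1], 'confidence': 0.81}] [{'rect': [232.5, 225.9, 356.8, 250.2], 'confidence': 0.68}]
axle [{'rect': [337.4, 1.8, 351.5, 40.1], 'confidence': 0.69}, {'rect': [254.0, 0.7, 307.6, 368.5], 'confidence': 0.17}] []
jig [{'rect': [305.0, 1.9, 379.2, 128.2], 'confidence': 0.82}] [{'rect': [175.1, 173.3, 299.8, 241.4], 'confidence': 0.77}]
```

View pics/w3.png

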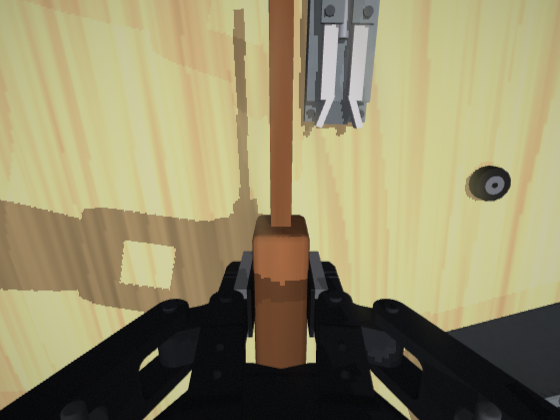

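The wrist view shows the stick held straight at column about 282. The channel's white cheeks are at columns 325–368, rows 25–100, the flare ends at row about 127, and the axle's rear end is at about (344,38).

Run:
```python
from h import *
import pickle
f,t,s=pickle.load(open('s3.pkl','rb'))
im=f['image'][0:140,290:390]
cv2.imwrite('pics/w3c.png',cv2.cvtColor(cv2.resize(im,None,fx=5,fy=4.2,interpolation=cv2.INTER_NEAREST),cv2.COLOR_RGB2BGR))
P=cloud(f); g=cv2.cvtColor(f['image'],cv2.COLOR_RGB2GRAY).astype(int)
for v in range(25,130,8): print(v,[g[v,u] for u in range(312,374,2)])
m=(P[...,2]>40)&(P[...,2]<49)&(P[...,0]>545)&(P[...,0]<610)&(P[...,1]>-60)
m[:, :300]=False
Q=P[m]
for y in range(-60,50,6):
  q=Q[(Q[:,1]>y)&(Q[:,1]<y+6)]
  if len(q)<3: continue
  xs=np.sort(q[:,0]); i=np.argmax(np.diff(xs)); print(y,len(xs),xs[[0,i,i+1,-1]].round(1),'mid',(xs[i]+xs[i+1])/2,(xs[0]+xs[-1])/2, 'z',np.median(q[:,2]).round(1))
```

```text
25 [np.int64(123), np.int64(71), np.int64(70), np.int64(72), np.int64(71), np.int64(67), np.int64(100), np.int64(164), np.int64(165), np.int64(165), np.int64(199), np.int64(198), np.int64(128), np.int64(125), np.int64(118), np.int64(146), np.int64(167), np.int64(154), np.int64(87), np.int64(86), np.int64(86), np.int64(125), np.int64(160), np.int64(154), np.int64(158), np.int64(158), np.int64(156), np.int64(131), np.int64(131), np.int64(116), np.int64(114)]
33 [np.int64(121), np.int64(71), np.int64(71), np.int64(71), np.int64(72), np.int64(66), np.int64(171), np.int64(201), np.int64(201), np.int64(201), np.int64(201), np.int64(200), np.int64(200), np.int64(136), np.int64(124), np.int64(153), np.int64(174), np.int64(151), np.int64(116), np.int64(84), np.int64(87), np.int64(192), np.int64(191), np.int64(191), np.int64(191), np.int64(192), np.int64(191), np.int64(192), np.int64(149), np.int64(137), np.int64(136)]
41 [np.int64(122), np.int64(123), np.int64(123), np.int64(71), np.int64(71), np.int64(69), np.int64(202), np.int64(201), np.int64(202), np.int64(201), np.int64(201), np.int64(20
[... 6113 characters left out ...]
66.5 579.7 592. ] mid 573.0939383092923 573.2051981642762 z 47.5
6 228 [555.1 567.4 580.1 592.3] mid 573.7503291459535 573.7244195771493 z 47.5
12 231 [555.6 567.6 580.7 593.2] mid 574.1649914909409 574.3911558248336 z 47.6
18 227 [556.2 568.5 581.2 593.8] mid 574.8723537472567 575.022069197572 z 47.6
24 256 [556.6 578.3 581.8 593.9] mid 580.0221488481834 575.2624916489242 z 47.7
30 299 [557.3 579.  582.4 594.8] mid 580.7016649938106 576.0581388440276 z 47.4
36 101 [557.7 583.2 586.7 586.7] mid 584.9788804530003 572.1986476743793 z 42.5
42 44 [575.4 579.3 580.  580.9] mid 579.6426592480902 578.1453944074477 z 41.7
48 48 [555.5 555.6 576.3 581.8] mid 565.9095095866082 568.6635673217907 z 41.7
```

View pics/w3c.png

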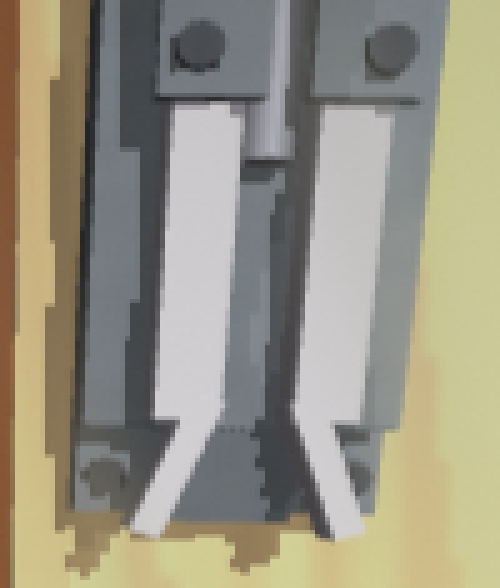

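View pics/t3.png

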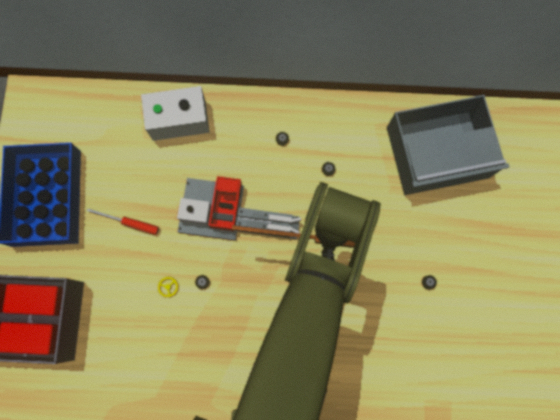

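Run:
```python
from h import *
import pickle
f,t,s=pickle.load(open('s3.pkl','rb'))
P=cloud(f); print(s['eef_pos'],s['time'])
Z=P[...,2]
m=(Z>150)&(Z<300); m[:, :250]=0; m[:,320:]=0; m[225:]=0
q=P[m]; print(np.percentile(q[:,2],[5,50,95]))
for y0 in range(-80,70,15):
  a=q[(q[:,1]>y0)&(q[:,1]<y0+15)]
  if len(a)>20: print(y0,len(a),(a[:,0].min()+a[:,0].max())/2,np.ptp(a[:,0]),np.median(a[:,2]))
l=cv2.fitLine(q.astype(np.float32),cv2.DIST_HUBER,0,.01,.01).ravel();print(l,np.degrees(np.arctan2(l[1],l[0])))
m=(Z>150)&(Z<300); m[:225]=0; m[:,:250]=0; m[:,312:]=0; m[300:]=0
q=P[m]; 
for y0 in range(-160,-60,10):
  a=q[(q[:,1]>y0)&(q[:,1]<y0+10)]
  if len(a)>20: print(y0,len(a),(a[:,0].min()+a[:,0].max())/2,np.ptp(a[:,0]),np.median(a[:,2]))
# jig fit, weights from table
rows=np.array([[-21,571.2],[-15,571.6],[-9,572.1],[-3,572.7],[3,573.15],[9,573.75],[15,574.25],[21,574.9]])
c=np.polyfit(rows[:,0],rows[:,1],1);print(c,90-np.degrees(np.arctan(c[0])))
# flare end / axle end / cover start along
print(onplane(f,[(331,100),(349,100)],47.5),onplane(f,[(344,38)],36.5),onplane(f,[(320,24)],55), onplane(f,[(318,127),(360,127)],47.5))
```

```text
[ 511.06200713 -103.96796126  201.58469563] 6.4
[214.75118268 216.63516572 217.74425626]
-80 682 513.3404313913375 23.77228103497697 216.08713052588075
-65 758 514.9877051897172 9.509529844458825 216.68759246559134
-50 814 515.8705882807058 9.553182447718484 216.66103305222526
-35 924 517.0674001844473 9.631319884076106 216.6722188674997
-20 1031 518.0781289593509 9.504336118406627 216.66462985029247
-5 1167 519.1794078907948 9.779901174600809 216.72127915741953
10 45 519.7755421565159 8.522625368509239 216.29172439903564
[ 6.6466860e-02  9.9776816e-01  6.3994187e-03  5.1704938e+02
 -2.7889999e+01  2.1662202e+02] 86.18884
-110 547 511.66681938248746 23.496839430160378 226.95318222072822
-100 1462 512.4432673056754 29.29827538414827 227.0765710000927
-90 1248 512.3740043960709 25.564478006327818 226.99458086543746
-80 1210 513.3860043735014 23.970613619988114 225.04661088485784
[8.83928571e-02 5.72956250e+02] 84.94859109998569
[[562.30706376 -22.39361938  47.5       ]
 [578.35678955 -23.52115026  47.5       ]] [[576.48942778  28.55357076  36.5       ]] [[553.5172827   36.92915037  55.        ]] [[549.90803351 -45.02043967  47.5       ]
 [588.29160524 -47.71080954  47.5       ]]
```

Run:
```python
from h import *
import pickle
f,t,s=pickle.load(open('s3.pkl','rb'))
P=cloud(t); m=(P[...,1]<-200)&(P[...,0]>560)&(P[...,2]>15)&(P[...,2]<150); m[:, :382]=0
q=P[m]; print(len(q),q.min(0),q.max(0))
for y in range(-420,-200,20):
  a=q[abs(q[:,1]-y)<10]
  if len(a)>5: print(y,a[:,0].min().round(),a[:,2].max().round())
y=-283.5;rel([571+.0884*(y+22.5)-.9,y,100],84.65)
```

```text
6930 [ 667.61126787 -566.20902249   15.0053028 ] [ 924.51131837 -278.6598628   133.65764342]
-420 690.0 131.0
-400 685.0 130.0
-380 680.0 131.0
-360 675.0 133.0
-340 670.0 131.0
-320 668.0 127.0
-300 742.0 122.0
-280 816.0 116.0
pos [ 511.1 -104.   201.6] yaw 85.83 tilt [-1.2e-03  3.0e-04 -1.0e+00]
shift m [-0.1765  0.0491  0.1015] turn [-0.012 -0.002  0.196]
```

```bash
python3 -m inch '[{"x":-0.03,"y":0.008,"z":0.0,"rx":0,"ry":0,"rz":0.05,"hand":0},{"x":-0.06,"y":0.016,"z":0.01,"rx":0,"ry":0,"rz":0.1,"hand":0},{"x":-0.09,"y":0.025,"z":0.03,"rx":0,"ry":0,"rz":0.15,"hand":0},{"x":-0.12,"y":0.033,"z":0.05,"rx":0,"ry":0,"rz":0.2,"hand":0},{"x":-0.15,"y":0.042,"z":0.07,"rx":0,"ry":0,"rz":0.2,"hand":0},{"x":-0.17,"y":0.048,"z":0.09,"rx":0,"ry":0,"rz":0.2,"hand":0},{"x":-0.1765,"y":0.049,"z":0.1015,"rx":0,"ry":0,"rz":0.2,"hand":0},{"x":-0.1765,"y":0.049,"z":0.1015,"rx":0,"ry":0,"rz":0.2,"hand":0}]'
python3 - <<'E'
from h import *
y=-283.5
for i in range(3): f=cam('wrist'); print(state()['eef_pos'],state()['force'])
rel([571+.0884*(y+22.5)-.9,y,28],84.65)
f=cam('wrist','w4');P=cloud(f);Z=P[...,2]
m=(Z>90)&(Z<140); m[:, :265]=0; m[:,298:]=0; m[215:]=0
q=P[m]; l=cv2.fitLine(q.astype(np.float32),cv2.DIST_HUBER,0,.01,.01).ravel();print(l,np.degrees(np.arctan2(l[1],l[0])))
# blade line at jig mouth y=-22.5:
print('blade x at mouth', l[3]+l[0]/l[1]*(-22.5-l[4]))
t=cam('top','t4')
print(proj(t,np.array([[571,-22.5,46],[548,-284,40]])))
E
```

```text
time: 7.07
eef_pos: [545.6, -283.5, 96.9]
eef_rot: [0.74, 0.673, -0.001, -0.003]
force: [-1.0, 1.1, -1.9]
width: 0.271
[ 546.51454916 -282.77795602   98.79571993] [ 0.04772677  1.21392556 -0.59730156]
[ 547.44356708 -282.56413639  100.49051567] [ 0.43638617  0.37140538 -1.09724191]
[ 548.13998615 -282.47585355  101.64593043] [ 0.3454423   0.11879265 -0.22516128]
pos [ 548.1 -282.5  101.6] yaw 84.71 tilt [ 7.e-04  0.e+00 -1.e+00]
shift m [-0.0011 -0.0011  0.0736] turn [ 0.006 -0.001  0.009]
[ 9.7481199e-02  9.9523616e-01  1.5375540e-03  5.5609436e+02
 -2.0529936e+02  1.1724131e+02] 84.405846
blade x at mouth 573.99915
[[289.82813413 223.23684222]
 [390.03755709 237.09112381]]
```

View pics/t4.png

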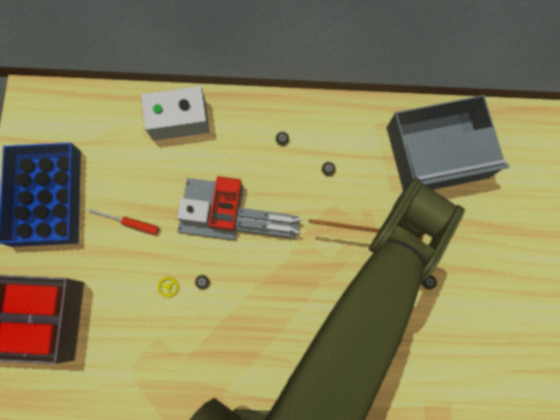

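Run:
```python
from h import *
t=cam('top');print(state()['eef_pos'],state()['eef_rot'].round(4))
hsv=cv2.cvtColor(t['image'],cv2.COLOR_RGB2HSV).astype(int); g=t['image'].astype(int)
# blade: reddish-brown ; column-wise centroid between rows 212..238
us,vs=[],[]
for u in range(311,372):
    col=g[214:236,u]; r=col[:,0]-col[:,1]; base=np.median(r); w=np.clip(r-base-8,0,None)
    k=np.argmax(w); lo,hi=max(0,k-4),k+5; ww=w[lo:hi]
    us.append(u); vs.append(214+(np.arange(lo,lo+len(ww))*ww).sum()/ww.sum())
us=np.array(us);vs=np.array(vs)
c=np.polyfit(us,vs,1); r=vs-np.polyval(c,us); k=abs(r)<1; c=np.polyfit(us[k],vs[k],1); print(c,np.std(r[k]),k.sum())
for z in (111,):
  p=onplane(t,[(311,np.polyval(c,311)),(371,np.polyval(c,371))],z); d=p[0]-p[1]; print(p,np.degrees(np.arctan2(d[1],d[0])), 'at mouth',p[0]+d*(-22.5-p[0][1])/d[1])
# jig: cheeks brightness
P=cloud(t)
m=(P[...,2]>38)&(P[...,2]<58)&(P[...,1]<112)&(P[...,1]>-60)&(P[...,0]>540)&(P[...,0]<615)
gray=g.sum(2)
us2,vs2=[],[]
for u in range(240,298,1):
    print(u,gray[205:240,u].tolist()) if u in (270,280,290,294) else None
```

```text
[ 548.74973017 -282.56164367  102.71365652] [7.387e-01 6.740e-01 4.000e-04 1.300e-03]
[1.41785769e-01 1.76456441e+02] 0.23315235454364966 61
[[ 567.91247524  -73.17257711  111.        ]
 [ 553.62299523 -221.70349075  111.        ]] 84.5047471532203 at mouth [572.78745217 -22.5        111.        ]
270 [491, 497, 497, 494, 493, 470, 433, 402, 398, 450, 494, 535, 534, 504, 398, 346, 390, 426, 440, 499, 542, 554, 523, 446, 343, 290, 304, 348, 318, 266, 234, 284, 363, 431, 468]
280 [495, 500, 492, 499, 495, 492, 477, 445, 405, 396, 435, 508, 541, 552, 525, 417, 308, 282, 331, 391, 466, 523, 548, 546, 498, 379, 282, 286, 325, 319, 275, 238, 265, 316, 364]
290 [496, 497, 502, 505, 494, 494, 476, 461, 456, 431, 391, 415, 470, 516, 537, 534, 462, 354, 290, 297, 350, 425, 505, 522, 511, 422, 335, 272, 265, 285, 288, 273, 258, 264, 309]
294 [502, 497, 495, 502, 499, 487, 480, 469, 467, 469, 434, 383, 360, 430, 490, 475, 375, 285, 265, 291, 323, 339, 358, 398, 468, 495, 445, 334, 255, 236, 236, 264, 268, 266, 330]
```

Run:
```python
from h import *
t=cam('top');g=t['image'].astype(float).sum(2)
M=[]
for u in range(268,292):
    c=cv2.GaussianBlur(g[205:240,u-1:u+2].mean(1),(1,3),0).ravel()
    a=220.9-205+(u-270)*.14; i=int(round(a))
    up=c[:i+1];dn=c[i:i+9]
    w1=np.clip(up-440,0,None); w1[:max(0,i-8)]=0; w2=np.clip(dn-440,0,None)
    M.append((u,205+(np.arange(len(w1))*w1).sum()/w1.sum(),205+i+(np.arange(len(w2))*w2).sum()/w2.sum()))
M=np.array(M);mid=M[:,1:].mean(1);c=np.polyfit(M[:,0],mid,1);print(c,np.std(mid-np.polyval(c,M[:,0])))
p=onplane(t,[(268,np.polyval(c,268)),(291,np.polyval(c,291))],46);d=p[0]-p[1];print(p,np.degrees(np.arctan2(d[1],d[0])),'mouth',p[1]+d*(-22.5-p[1][1])/d[1])
```

```text
[nan nan] nan
[[nan nan nan]
 [nan nan nan]] nan mouth [nan nan nan]<stdin>:9: RuntimeWarning: invalid value encountered in scalar divide
```

Run:
```python
from h import *
t=cam('top');g=t['image'].astype(float).sum(2)
M=[]
for u in range(268,292):
    c=g[205:240,u-1:u+2].mean(1)
    i=int(round(221.5-205+(u-270)*.13))
    w1=np.clip(c-440,0,None); w2=w1.copy(); k=np.arange(35)
    w1[(k<i-8)|(k>=i)]=0; w2[(k<=i)|(k>i+8)]=0
    M.append((u,205+(k*w1).sum()/w1.sum(),205+(k*w2).sum()/w2.sum()))
M=np.array(M);mid=M[:,1:].mean(1);print(M[::6].round(1))
c=np.polyfit(M[:,0],mid,1);print(c,np.std(mid-np.polyval(c,M[:,0])))
p=onplane(t,[(268,np.polyval(c,268)),(291,np.polyval(c,291))],46);d=p[0]-p[1];print(p,np.degrees(np.arctan2(d[1],d[0])),'mouth',p[1]+d*(-22.5-p[1][1])/d[1])
```

```text
[[268.    nan 225.8]
 [274.  216.7 226.4]
 [280.  217.6 227.2]
 [286.  218.5 227.9]]
[nan nan] nan
[[nan nan nan]
 [nan nan nan]] nan mouth [nan nan nan]<stdin>:9: RuntimeWarning: invalid value encountered in scalar divide
```

Run:
```python
from h import *
t=cam('top');
p=onplane(t,[(274,221.55),(286,223.2)],46);d=p[0]-p[1];print(p,np.degrees(np.arctan2(d[1],d[0])),'mouth',p[1]+d*(-22.5-p[1][1])/d[1]); print(state()['eef_pos'])
# predicted rows if yaw 84.95
for yw in (84.5,84.95,85.4):
  a=np.radians(yw); X=np.array([[571+s*np.cos(a),-22.5+s*np.sin(a),46] for s in (5,40,55)]); print(yw,proj(t,X).round(2).tolist())
```

```text
[[573.49211632  18.77186658  46.        ]
 [570.62257594 -12.56504473  46.        ]] 84.767981231345 mouth [569.71282594 -22.5         46.        ]
[ 548.43979236 -282.72117676  102.05248984]
84.5 [[287.92, 222.97], [274.58, 221.07], [268.87, 220.26]]
84.95 [[287.92, 222.98], [274.57, 221.19], [268.85, 220.42]]
85.4 [[287.92, 223.0], [274.55, 221.31], [268.83, 220.58]]
```

```bash
python3 -m inch '[{"x":0,"y":-0.0012,"z":0.02,"rx":0,"ry":0,"rz":-0.07,"hand":0},{"x":0,"y":-0.0012,"z":0.04,"rx":0,"ry":0,"rz":-0.07,"hand":0},{"x":0,"y":-0.0012,"z":0.055,"rx":0,"ry":0,"rz":-0.07,"hand":0},{"x":0,"y":-0.0012,"z":0.065,"rx":0,"ry":0,"rz":-0.07,"hand":0},{"x":0,"y":-0.0012,"z":0.07,"rx":0,"ry":0,"rz":-0.07,"hand":0},{"x":0,"y":-0.0012,"z":0.074,"rx":0,"ry":0,"rz":-0.07,"hand":0},{"x":0,"y":-0.0012,"z":0.074,"rx":0,"ry":0,"rz":-0.07,"hand":0},{"x":0,"y":-0.0012,"z":0.074,"rx":0,"ry":0,"rz":-0.07,"hand":0}]'
python3 - <<'E'
from h import *
f=cam('wrist','w5');print(state()['eef_pos']);P=cloud(f);Z=P[...,2]
m=(Z>30)&(Z<60); m[:, :265]=0; m[:,298:]=0; m[215:]=0
q=P[m]; l=cv2.fitLine(q.astype(np.float32),cv2.DIST_HUBER,0,.01,.01).ravel();print(l,np.degrees(np.arctan2(l[1],l[0])))
print('blade x at mouth', l[3]+l[0]/l[1]*(-22.5-l[4]),'z at tip',l[5]+l[2]/l[1]*(-65-l[4]))
t=cam('top','t5');g=t['image'].astype(int);print(state()['eef_pos'])
us,vs=[],[]
for u in range(311,372):
    col=g[214:240,u]; r=col[:,0]-col[:,1]; w=np.clip(r-np.median(r)-8,0,None)
    k=np.argmax(w); lo,hi=max(0,k-4),k+5; ww=w[lo:hi]
    us.append(u); vs.append(214+(np.arange(lo,lo+len(ww))*ww).sum()/ww.sum())
us=np.array(us);vs=np.array(vs)
c=np.polyfit(us,vs,1); r=vs-np.polyval(c,us); k=abs(r)<1; c=np.polyfit(us[k],vs[k],1); print(c,np.std(r[k]),k.sum())
p=onplane(t,[(311,np.polyval(c,311)),(371,np.polyval(c,371))],38); d=p[0]-p[1]; print(p,np.degrees(np.arctan2(d[1],d[0])), 'at mouth',p[0]+d*(-22.5-p[0][1])/d[1])
im=t['image'][190:260,220:400]; cv2.imwrite('pics/t5c.png',cv2.cvtColor(cv2.resize(im,None,fx=4,fy=4,interpolation=cv2.INTER_CUBIC),cv2.COLOR_RGB2BGR))
E
```

```text
time: 8.18
eef_pos: [547.3, -283.4, 27.7]
eef_rot: [0.737, 0.676, 0.0, 0.001]
force: [-0.7, 0.4, -1.2]
width: 0.269
[ 547.39190176 -283.49532615   27.90453114]
[ 8.1907377e-02  9.9663830e-01  1.8111443e-03  5.5453668e+02
 -2.0599536e+02  4.3204758e+01] 85.30178
blade x at mouth 569.617 z at tip 43.460983
[ 547.47044144 -283.5409451    28.03333684]
[1.11332168e-01 1.93113680e+02] 0.3791715294049266 61
[[ 563.22078828  -78.32763385   38.        ]
 [ 553.02672067 -234.89966955   38.        ]] 86.27485308461418 at mouth [566.85560513 -22.5         38.        ]
```

View pics/t5c.png

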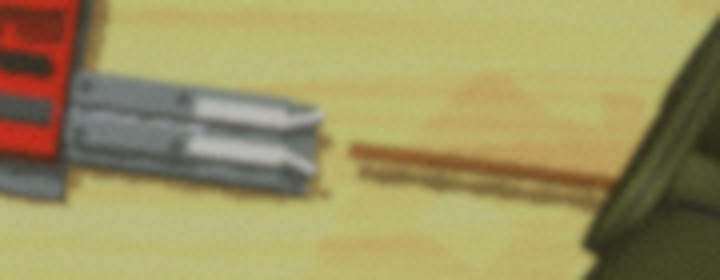

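```bash
python3 -m inch '[{"x":0.002,"y":0.0008,"z":0,"rx":0,"ry":0,"rz":0.03,"hand":0},{"x":0.010,"y":0.0008,"z":0,"rx":0,"ry":0,"rz":0.03,"hand":0},{"x":0.020,"y":0.0009,"z":0,"rx":0,"ry":0,"rz":0.03,"hand":0},{"x":0.030,"y":0.0009,"z":0,"rx":0,"ry":0,"rz":0.03,"hand":0},{"x":0.040,"y":0.0009,"z":0,"rx":0,"ry":0,"rz":0.03,"hand":0},{"x":0.05,"y":0.001,"z":0,"rx":0,"ry":0,"rz":0.03,"hand":0},{"x":0.06,"y":0.001,"z":0,"rx":0,"ry":0,"rz":0.03,"hand":0},{"x":0.06,"y":0.001,"z":0,"rx":0,"ry":0,"rz":0.03,"hand":0}]'
python3 - <<'E'
from h import *
t=cam('top','t6');s=state();print(s['eef_pos'],s['force'],s['torque'])
im=t['image'][190:260,220:400]; cv2.imwrite('pics/t6c.png',cv2.cvtColor(cv2.resize(im,None,fx=4,fy=4,interpolation=cv2.INTER_CUBIC),cv2.COLOR_RGB2BGR))
rel([0,0,0],84.87)
f=cam('wrist','w6');P=cloud(f);Z=P[...,2]
m=(Z>30)&(Z<60); m[:, :265]=0; m[:,298:]=0; m[215:]=0
q=P[m]; l=cv2.fitLine(q.astype(np.float32),cv2.DIST_HUBER,0,.01,.01).ravel();print(l,np.degrees(np.arctan2(l[1],l[0])))
print('blade x at mouth', l[3]+l[0]/l[1]*(-22.5-l[4]),'z at mouth',l[5]+l[2]/l[1]*(-22-l[4]))
E
```

```text
time: 8.95
eef_pos: [552.8, -221.1, 26.6]
eef_rot: [0.737, 0.676, 0.0, -0.001]
force: [0.1, 0.2, -1.6]
width: 0.271
[ 552.81784275 -222.0470908    26.6990829 ] [-0.22026572  0.27724766 -1.204601  ] [0.02972019 0.05744258 0.01111577]
pos [ 552.8 -222.    26.7] yaw 85.02 tilt [-4.e-04  1.e-04 -1.e+00]
shift m [ 0.1732 -0.57    0.0269] turn [-0.004 -0.001  0.025]
[ 9.4820961e-02  9.9549395e-01  8.7177742e-04  5.6031750e+02
 -1.4441934e+02  4.2311832e+01] 84.55898
blade x at mouth 571.93036 z at mouth 42.419037
```

View pics/t6c.png

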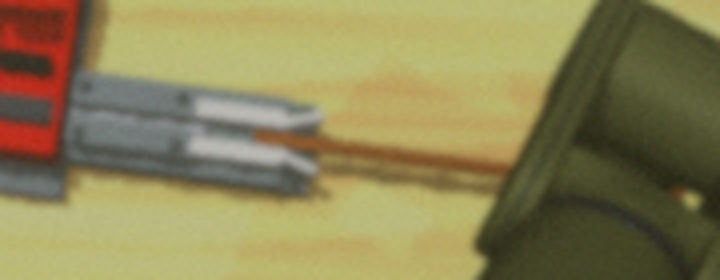

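View pics/w6.png

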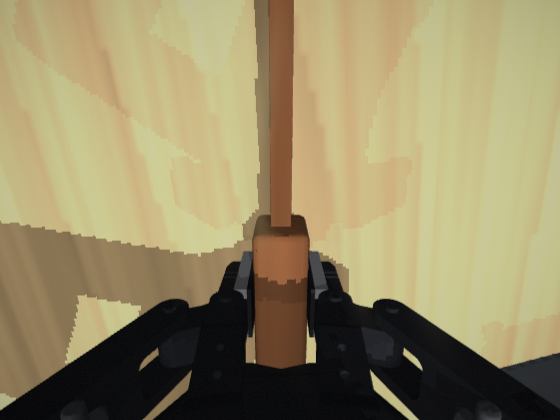

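The tip is inside the channel at crop position (255,135), with no lateral force. Next I advance to meet the axle.

```bash
python3 -m inch '[{"x":0.007,"y":0,"z":0,"rx":0,"ry":0,"rz":0,"hand":0},{"x":0.014,"y":0,"z":0,"rx":0,"ry":0,"rz":0,"hand":0},{"x":0.021,"y":0,"z":0,"rx":0,"ry":0,"rz":0,"hand":0},{"x":0.028,"y":0,"z":0,"rx":0,"ry":0,"rz":0,"hand":0},{"x":0.034,"y":0,"z":0,"rx":0,"ry":0,"rz":0,"hand":0},{"x":0.040,"y":0,"z":0,"rx":0,"ry":0,"rz":0,"hand":0},{"x":0.046,"y":0,"z":0,"rx":0,"ry":0,"rz":0,"hand":0},{"x":0.052,"y":0,"z":0,"rx":0,"ry":0,"rz":0,"hand":0}]'
python3 - <<'E'
from h import *
t=cam('top','t7');s=state();print(s['eef_pos'],s['force'],s['torque'])
im=t['image'][190:260,220:400]; cv2.imwrite('pics/t7c.png',cv2.cvtColor(cv2.resize(im,None,fx=4,fy=4,interpolation=cv2.INTER_CUBIC),cv2.COLOR_RGB2BGR))
rel([0,0,0],84.87)
E
```

```text
time: 9.72
eef_pos: [557.5, -171.0, 26.9]
eef_rot: [0.738, 0.675, -0.0, 0.0]
force: [0.4, -0.6, -1.6]
width: 0.267
[ 557.45476712 -170.05585121   26.75091755] [-0.21044145  0.34182697 -0.96350478] [ 0.00061373  0.04145631 -0.01525777]
pos [ 557.5 -170.1   26.8] yaw 84.95 tilt [-2.e-04  7.e-04 -1.e+00]
shift m [ 0.1203 -0.5703  0.027 ] turn [-0.002 -0.007  0.013]
```

View pics/t7c.png

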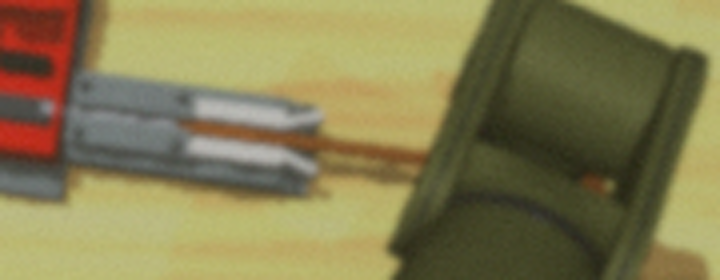

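The blade has reached under the cover, and the axle's bright front end shows inside the chassis at (47,108). I'll continue 48 mm, then feel for the stop.

```bash
python3 -m inch '[{"x":0.006,"y":0,"z":0,"rx":0,"ry":0,"rz":0,"hand":0},{"x":0.012,"y":0,"z":0,"rx":0,"ry":0,"rz":0,"hand":0},{"x":0.018,"y":0,"z":0,"rx":0,"ry":0,"rz":0,"hand":0},{"x":0.024,"y":0,"z":0,"rx":0,"ry":0,"rz":0,"hand":0},{"x":0.030,"y":0,"z":0,"rx":0,"ry":0,"rz":0,"hand":0},{"x":0.036,"y":0,"z":0,"rx":0,"ry":0,"rz":0,"hand":0},{"x":0.042,"y":0,"z":0,"rx":0,"ry":0,"rz":0,"hand":0},{"x":0.048,"y":0,"z":0,"rx":0,"ry":0,"rz":0,"hand":0}]'
python3 - <<'E'
from h import *
t=cam('top','t8');s=state();print(s['eef_pos'],s['force'],s['torque'])
im=t['image'][170:250,160:320]; cv2.imwrite('pics/t8c.png',cv2.cvtColor(cv2.resize(im,None,fx=5,fy=5,interpolation=cv2.INTER_CUBIC),cv2.COLOR_RGB2BGR))
rel([0,0,0],84.87)
E
```

```text
time: 10.43
eef_pos: [561.7, -123.1, 26.8]
eef_rot: [0.738, 0.675, -0.0, -0.0]
force: [-0.3, -1.2, -0.3]
width: 0.268
[ 561.69205822 -122.20207611   26.76251435] [-0.02792338  0.75235305 -0.2971526 ] [ 0.02698114 -0.01037765  0.02092475]
pos [ 561.7 -122.2   26.8] yaw 84.95 tilt [-2.e-04  8.e-04 -1.e+00]
shift m [ 0.0722 -0.5703  0.027 ] turn [-0.002 -0.007  0.013]
```

View pics/t8c.png

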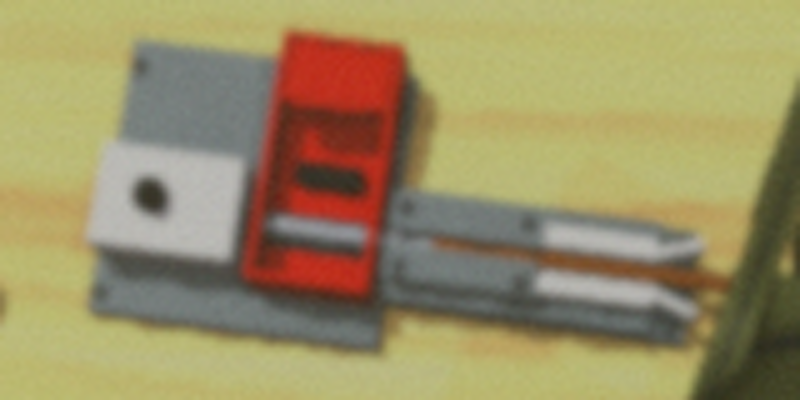

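The axle now spans the chassis, and the blade tip is visible in the slot at (430,243). I now feel slowly for the stop.

```bash
python3 -m inch '[{"x":0.001,"y":0,"z":0,"rx":0,"ry":0,"rz":0,"hand":0},{"x":0.002,"y":0,"z":0,"rx":0,"ry":0,"rz":0,"hand":0},{"x":0.003,"y":0,"z":0,"rx":0,"ry":0,"rz":0,"hand":0},{"x":0.004,"y":0,"z":0,"rx":0,"ry":0,"rz":0,"hand":0},{"x":0.005,"y":0,"z":0,"rx":0,"ry":0,"rz":0,"hand":0},{"x":0.006,"y":0,"z":0,"rx":0,"ry":0,"rz":0,"hand":0},{"x":0.007,"y":0,"z":0,"rx":0,"ry":0,"rz":0,"hand":0},{"x":0.008,"y":0,"z":0,"rx":0,"ry":0,"rz":0,"hand":0}]'
python3 -m inch '[{"x":0.0003,"y":0,"z":0,"rx":0,"ry":0,"rz":0,"hand":0},{"x":0.0006,"y":0,"z":0,"rx":0,"ry":0,"rz":0,"hand":0},{"x":0.0009,"y":0,"z":0,"rx":0,"ry":0,"rz":0,"hand":0},{"x":0.0012,"y":0,"z":0,"rx":0,"ry":0,"rz":0,"hand":0},{"x":0.0015,"y":0,"z":0,"rx":0,"ry":0,"rz":0,"hand":0},{"x":0.0018,"y":0,"z":0,"rx":0,"ry":0,"rz":0,"hand":0},{"x":0.0021,"y":0,"z":0,"rx":0,"ry":0,"rz":0,"hand":0},{"x":0.0025,"y":0,"z":0,"rx":0,"ry":0,"rz":0,"hand":0}]'
```

```text
time: 11.15
eef_pos: [562.4, -115.8, 26.8]
eef_rot: [0.738, 0.675, -0.0, -0.0]
force: [0.3, -0.7, -0.2]
width: 0.27
time: 11.82
eef_pos: [562.6, -113.3, 26.8]
eef_rot: [0.738, 0.675, -0.0, 0.0]
force: [0.1, -0.5, -1.1]
width: 0.27
```

```bash
python3 -m inch '[{"x":0.0003,"y":0,"z":0,"rx":0,"ry":0,"rz":0,"hand":0},{"x":0.0006,"y":0,"z":0,"rx":0,"ry":0,"rz":0,"hand":0},{"x":0.0009,"y":0,"z":0,"rx":0,"ry":0,"rz":0,"hand":0},{"x":0.0012,"y":0,"z":0,"rx":0,"ry":0,"rz":0,"hand":0},{"x":0.0015,"y":0,"z":0,"rx":0,"ry":0,"rz":0,"hand":0},{"x":0.0018,"y":0,"z":0,"rx":0,"ry":0,"rz":0,"hand":0},{"x":0.002,"y":0,"z":0,"rx":0,"ry":0,"rz":0,"hand":0},{"x":0.002,"y":0,"z":0,"rx":0,"ry":0,"rz":0,"hand":0}]'
```

```text
time: 12.48
eef_pos: [562.8, -111.3, 26.8]
eef_rot: [0.738, 0.675, 0.0, -0.0]
force: [0.4, -0.3, -0.4]
width: 0.269
```

```bash
python3 -m inch '[{"x":0.0003,"y":0,"z":0,"rx":0,"ry":0,"rz":0,"hand":0},{"x":0.0006,"y":0,"z":0,"rx":0,"ry":0,"rz":0,"hand":0},{"x":0.0009,"y":0,"z":0,"rx":0,"ry":0,"rz":0,"hand":0},{"x":0.0012,"y":0,"z":0,"rx":0,"ry":0,"rz":0,"hand":0},{"x":0.0015,"y":0,"z":0,"rx":0,"ry":0,"rz":0,"hand":0},{"x":0.0018,"y":0,"z":0,"rx":0,"ry":0,"rz":0,"hand":0},{"x":0.002,"y":0,"z":0,"rx":0,"ry":0,"rz":0,"hand":0},{"x":0.002,"y":0,"z":0,"rx":0,"ry":0,"rz":0,"hand":0}]'
```

```text
time: 13.15
eef_pos: [563.0, -109.3, 26.8]
eef_rot: [0.738, 0.675, 0.0, -0.0]
force: [-0.4, 0.2, -0.1]
width: 0.271
```

```bash
python3 -m inch '[{"x":0.0003,"y":0,"z":0,"rx":0,"ry":0,"rz":0,"hand":0},{"x":0.0006,"y":0,"z":0,"rx":0,"ry":0,"rz":0,"hand":0},{"x":0.0009,"y":0,"z":0,"rx":0,"ry":0,"rz":0,"hand":0},{"x":0.0012,"y":0,"z":0,"rx":0,"ry":0,"rz":0,"hand":0},{"x":0.0015,"y":0,"z":0,"rx":0,"ry":0,"rz":0,"hand":0},{"x":0.0018,"y":0,"z":0,"rx":0,"ry":0,"rz":0,"hand":0},{"x":0.002,"y":0,"z":0,"rx":0,"ry":0,"rz":0,"hand":0},{"x":0.002,"y":0,"z":0,"rx":0,"ry":0,"rz":0,"hand":0}]'
```

```text
time: 13.82
eef_pos: [563.1, -107.3, 26.8]
eef_rot: [0.738, 0.675, 0.0, -0.0]
force: [-0.3, -0.4, -1.1]
width: 0.272
```

```bash
python3 -m inch '[{"x":0.0003,"y":0,"z":0,"rx":0,"ry":0,"rz":0,"hand":0},{"x":0.0006,"y":0,"z":0,"rx":0,"ry":0,"rz":0,"hand":0},{"x":0.0009,"y":0,"z":0,"rx":0,"ry":0,"rz":0,"hand":0},{"x":0.0012,"y":0,"z":0,"rx":0,"ry":0,"rz":0,"hand":0},{"x":0.0015,"y":0,"z":0,"rx":0,"ry":0,"rz":0,"hand":0},{"x":0.0018,"y":0,"z":0,"rx":0,"ry":0,"rz":0,"hand":0},{"x":0.002,"y":0,"z":0,"rx":0,"ry":0,"rz":0,"hand":0},{"x":0.002,"y":0,"z":0,"rx":0,"ry":0,"rz":0,"hand":0}]'
```

```text
time: 14.48
eef_pos: [563.4, -105.3, 26.9]
eef_rot: [0.738, 0.675, 0.0, 0.0]
force: [-0.8, 0.0, -1.0]
width: 0.268
```

```bash
python3 -m inch '[{"x":0.0003,"y":0,"z":0,"rx":0,"ry":0,"rz":0,"hand":0},{"x":0.0006,"y":0,"z":0,"rx":0,"ry":0,"rz":0,"hand":0},{"x":0.0009,"y":0,"z":0,"rx":0,"ry":0,"rz":0,"hand":0},{"x":0.0012,"y":0,"z":0,"rx":0,"ry":0,"rz":0,"hand":0},{"x":0.0015,"y":0,"z":0,"rx":0,"ry":0,"rz":0,"hand":0},{"x":0.0018,"y":0,"z":0,"rx":0,"ry":0,"rz":0,"hand":0},{"x":0.002,"y":0,"z":0,"rx":0,"ry":0,"rz":0,"hand":0},{"x":0.002,"y":0,"z":0,"rx":0,"ry":0,"rz":0,"hand":0}]'
python3 - <<'E'
from h import *
t=cam('top','t9');s=state();print(s['force'],s['eef_pos'])
im=t['image'][170:250,160:320]; cv2.imwrite('pics/t9c.png',cv2.cvtColor(cv2.resize(im,None,fx=5,fy=5,interpolation=cv2.INTER_CUBIC),cv2.COLOR_RGB2BGR))
E
```

```text
time: 15.15
eef_pos: [563.5, -103.3, 26.8]
eef_rot: [0.738, 0.675, 0.0, -0.0]
force: [-0.5, -0.5, -1.4]
width: 0.268
[-0.46429149 -0.32564939 -1.23106104] [ 563.48980735 -103.28130613   26.8174799 ]
```

View pics/t9c.png

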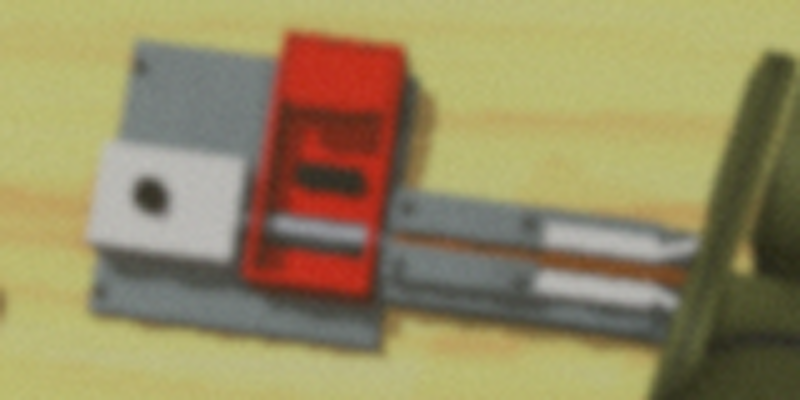

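The tip is now near the end of the slot at (395,238), so the axle is moving with it and the stop has not been felt yet. I'll carry on.

```bash
python3 -m inch '[{"x":0.0003,"y":0,"z":0,"rx":0,"ry":0,"rz":0,"hand":0},{"x":0.0006,"y":0,"z":0,"rx":0,"ry":0,"rz":0,"hand":0},{"x":0.0009,"y":0,"z":0,"rx":0,"ry":0,"rz":0,"hand":0},{"x":0.0012,"y":0,"z":0,"rx":0,"ry":0,"rz":0,"hand":0},{"x":0.0015,"y":0,"z":0,"rx":0,"ry":0,"rz":0,"hand":0},{"x":0.0018,"y":0,"z":0,"rx":0,"ry":0,"rz":0,"hand":0},{"x":0.002,"y":0,"z":0,"rx":0,"ry":0,"rz":0,"hand":0},{"x":0.002,"y":0,"z":0,"rx":0,"ry":0,"rz":0,"hand":0}]'
```

```text
time: 15.87
eef_pos: [563.7, -101.3, 26.8]
eef_rot: [0.738, 0.675, 0.0, -0.0]
force: [-1.0, -0.0, -1.7]
width: 0.266
```

```bash
python3 -m inch '[{"x":0.0003,"y":0,"z":0,"rx":0,"ry":0,"rz":0,"hand":0},{"x":0.0006,"y":0,"z":0,"rx":0,"ry":0,"rz":0,"hand":0},{"x":0.0009,"y":0,"z":0,"rx":0,"ry":0,"rz":0,"hand":0},{"x":0.0012,"y":0,"z":0,"rx":0,"ry":0,"rz":0,"hand":0},{"x":0.0015,"y":0,"z":0,"rx":0,"ry":0,"rz":0,"hand":0},{"x":0.0018,"y":0,"z":0,"rx":0,"ry":0,"rz":0,"hand":0},{"x":0.002,"y":0,"z":0,"rx":0,"ry":0,"rz":0,"hand":0},{"x":0.002,"y":0,"z":0,"rx":0,"ry":0,"rz":0,"hand":0}]'
```

```text
time: 16.53
eef_pos: [563.9, -99.3, 26.8]
eef_rot: [0.738, 0.675, 0.0, -0.0]
force: [-0.7, -0.8, -1.0]
width: 0.268
```

```bash
python3 -m inch '[{"x":0.0003,"y":0,"z":0,"rx":0,"ry":0,"rz":0,"hand":0},{"x":0.0006,"y":0,"z":0,"rx":0,"ry":0,"rz":0,"hand":0},{"x":0.0009,"y":0,"z":0,"rx":0,"ry":0,"rz":0,"hand":0},{"x":0.0012,"y":0,"z":0,"rx":0,"ry":0,"rz":0,"hand":0},{"x":0.0015,"y":0,"z":0,"rx":0,"ry":0,"rz":0,"hand":0},{"x":0.0018,"y":0,"z":0,"rx":0,"ry":0,"rz":0,"hand":0},{"x":0.002,"y":0,"z":0,"rx":0,"ry":0,"rz":0,"hand":0},{"x":0.002,"y":0,"z":0,"rx":0,"ry":0,"rz":0,"hand":0}]'
```

```text
time: 17.2
eef_pos: [564.0, -97.3, 26.8]
eef_rot: [0.738, 0.675, 0.0, -0.0]
force: [0.2, 0.5, -0.1]
width: 0.268
```

```bash
python3 -m inch '[{"x":0.0003,"y":0,"z":0,"rx":0,"ry":0,"rz":0,"hand":0},{"x":0.0006,"y":0,"z":0,"rx":0,"ry":0,"rz":0,"hand":0},{"x":0.0009,"y":0,"z":0,"rx":0,"ry":0,"rz":0,"hand":0},{"x":0.0012,"y":0,"z":0,"rx":0,"ry":0,"rz":0,"hand":0},{"x":0.0015,"y":0,"z":0,"rx":0,"ry":0,"rz":0,"hand":0},{"x":0.0018,"y":0,"z":0,"rx":0,"ry":0,"rz":0,"hand":0},{"x":0.002,"y":0,"z":0,"rx":0,"ry":0,"rz":0,"hand":0},{"x":0.002,"y":0,"z":0,"rx":0,"ry":0,"rz":0,"hand":0}]'
```

```text
time: 17.87
eef_pos: [564.2, -95.3, 26.8]
eef_rot: [0.738, 0.675, 0.0, -0.0]
force: [0.5, -0.4, -0.9]
width: 0.267
```

```bash
python3 -m inch '[{"x":0.0003,"y":0,"z":0,"rx":0,"ry":0,"rz":0,"hand":0},{"x":0.0006,"y":0,"z":0,"rx":0,"ry":0,"rz":0,"hand":0},{"x":0.0009,"y":0,"z":0,"rx":0,"ry":0,"rz":0,"hand":0},{"x":0.0012,"y":0,"z":0,"rx":0,"ry":0,"rz":0,"hand":0},{"x":0.0015,"y":0,"z":0,"rx":0,"ry":0,"rz":0,"hand":0},{"x":0.0018,"y":0,"z":0,"rx":0,"ry":0,"rz":0,"hand":0},{"x":0.002,"y":0,"z":0,"rx":0,"ry":0,"rz":0,"hand":0},{"x":0.002,"y":0,"z":0,"rx":0,"ry":0,"rz":0,"hand":0}]'
```

```text
time: 18.53
eef_pos: [564.4, -93.3, 26.8]
eef_rot: [0.738, 0.675, 0.0, -0.0]
force: [0.8, 0.2, -1.5]
width: 0.268
```

```bash
python3 -m inch '[{"x":0.0003,"y":0,"z":0,"rx":0,"ry":0,"rz":0,"hand":0},{"x":0.0006,"y":0,"z":0,"rx":0,"ry":0,"rz":0,"hand":0},{"x":0.0009,"y":0,"z":0,"rx":0,"ry":0,"rz":0,"hand":0},{"x":0.0012,"y":0,"z":0,"rx":0,"ry":0,"rz":0,"hand":0},{"x":0.0015,"y":0,"z":0,"rx":0,"ry":0,"rz":0,"hand":0},{"x":0.0018,"y":0,"z":0,"rx":0,"ry":0,"rz":0,"hand":0},{"x":0.002,"y":0,"z":0,"rx":0,"ry":0,"rz":0,"hand":0},{"x":0.002,"y":0,"z":0,"rx":0,"ry":0,"rz":0,"hand":0}]'
```

```text
time: 19.2
eef_pos: [564.6, -91.5, 26.9]
eef_rot: [0.738, 0.675, -0.0, 0.0]
force: [-0.1, -1.3, -0.1]
width: 0.267
```

```bash
python3 -m inch '[{"x":0.0002,"y":0,"z":0,"rx":0,"ry":0,"rz":0,"hand":0},{"x":0.0004,"y":0,"z":0,"rx":0,"ry":0,"rz":0,"hand":0},{"x":0.0006,"y":0,"z":0,"rx":0,"ry":0,"rz":0,"hand":0},{"x":0.0008,"y":0,"z":0,"rx":0,"ry":0,"rz":0,"hand":0},{"x":0.001,"y":0,"z":0,"rx":0,"ry":0,"rz":0,"hand":0},{"x":0.001,"y":0,"z":0,"rx":0,"ry":0,"rz":0,"hand":0},{"x":0.001,"y":0,"z":0,"rx":0,"ry":0,"rz":0,"hand":0},{"x":0.001,"y":0,"z":0,"rx":0,"ry":0,"rz":0,"hand":0}]'
python3 -c "
from h import *
for i in range(3): cam('top'); s=state(); print(s['force'].round(2),s['eef_pos'].round(2),s['torque'].round(3))"
```

```text
time: 19.87
eef_pos: [564.7, -90.7, 26.9]
eef_rot: [0.738, 0.675, -0.0, 0.0]
force: [-0.0, -5.6, -2.8]
width: 0.271
[-0.16 -5.13 -0.7 ] [564.7  -90.66  26.88] [-0.817  0.053  0.008]
[-0.46 -5.35 -0.63] [564.68 -90.64  26.87] [-0.865  0.081  0.038]
[-0.39 -4.07 -0.48] [564.67 -90.62  26.87] [-0.782  0.043 -0.022]
```

Contact: the axial force is about 5 N. I'll add 0.8 mm and hold.

```bash
python3 -m inch '[{"x":0.0002,"y":0,"z":0,"rx":0,"ry":0,"rz":0,"hand":0},{"x":0.0004,"y":0,"z":0,"rx":0,"ry":0,"rz":0,"hand":0},{"x":0.0006,"y":0,"z":0,"rx":0,"ry":0,"rz":0,"hand":0},{"x":0.0008,"y":0,"z":0,"rx":0,"ry":0,"rz":0,"hand":0},{"x":0.0008,"y":0,"z":0,"rx":0,"ry":0,"rz":0,"hand":0},{"x":0.0008,"y":0,"z":0,"rx":0,"ry":0,"rz":0,"hand":0},{"x":0.0008,"y":0,"z":0,"rx":0,"ry":0,"rz":0,"hand":0},{"x":0.0008,"y":0,"z":0,"rx":0,"ry":0,"rz":0,"hand":0}]'
python3 -c "
from h import *
for i in range(5): cam('top'); s=state(); print(s['force'].round(2),s['eef_pos'].round(2),s['torque'].round(3))"
```

```text
time: 20.68
eef_pos: [564.8, -90.2, 27.0]
eef_rot: [0.738, 0.675, -0.0, 0.0]
force: [-0.2, -6.6, -0.4]
width: 0.272
[-0.47 -6.75 -1.12] [564.8  -90.2   26.96] [-1.035  0.057 -0.014]
[-0.98 -6.44 -0.7 ] [564.8  -90.21  26.96] [-1.043  0.082 -0.006]
[-0.03 -5.38 -0.11] [564.75 -90.22  26.91] [-0.986  0.102  0.037]
[-0.73 -6.33 -1.44] [564.77 -90.21  26.94] [-1.013  0.045 -0.023]
[-1.27 -7.37 -1.32] [564.77 -90.2   26.93] [-1.021  0.098  0.004]
```

```bash
python3 -m inch '[{"x":0.0003,"y":0,"z":0,"rx":0,"ry":0,"rz":0,"hand":0},{"x":0.0006,"y":0,"z":0,"rx":0,"ry":0,"rz":0,"hand":0},{"x":0.0008,"y":0,"z":0,"rx":0,"ry":0,"rz":0,"hand":0},{"x":0.0008,"y":0,"z":0,"rx":0,"ry":0,"rz":0,"hand":0},{"x":0.0008,"y":0,"z":0,"rx":0,"ry":0,"rz":0,"hand":0},{"x":0.0008,"y":0,"z":0,"rx":0,"ry":0,"rz":0,"hand":0},{"x":0.0008,"y":0,"z":0,"rx":0,"ry":0,"rz":0,"hand":0},{"x":0.0008,"y":0,"z":0,"rx":0,"ry":0,"rz":0,"hand":0}]'
python3 -c "
from h import *
for i in range(6): cam('top'); s=state(); print(s['force'].round(2),s['eef_pos'].round(2),s['torque'].round(3))"
```

```text
time: 21.6
eef_pos: [564.9, -89.8, 27.1]
eef_rot: [0.738, 0.675, -0.001, 0.001]
force: [-0.5, -8.1, -0.7]
width: 0.268
[-1.19 -8.35  0.17] [564.93 -89.8   27.04] [-1.215  0.138 -0.031]
[-0.45 -7.53 -1.16] [564.93 -89.82  27.07] [-1.253  0.139  0.038]
[-0.39 -8.06 -1.69] [564.89 -89.79  27.02] [-1.266  0.139  0.041]
[-0.28 -7.96 -0.19] [564.88 -89.82  27.02] [-1.263  0.161  0.064]
[-0.33 -7.66 -0.45] [564.93 -89.81  27.06] [-1.276  0.137  0.003]
[-1.31 -8.27 -0.26] [564.92 -89.82  27.04] [-1.179  0.108  0.03 ]
```

It reads a steady 8 N. I'll hold for one more full call.

```bash
python3 -m inch '[{"x":0,"y":0,"z":0,"rx":0,"ry":0,"rz":0,"hand":0},{"x":0,"y":0,"z":0,"rx":0,"ry":0,"rz":0,"hand":0},{"x":0,"y":0,"z":0,"rx":0,"ry":0,"rz":0,"hand":0},{"x":0,"y":0,"z":0,"rx":0,"ry":0,"rz":0,"hand":0},{"x":0,"y":0,"z":0,"rx":0,"ry":0,"rz":0,"hand":0},{"x":0,"y":0,"z":0,"rx":0,"ry":0,"rz":0,"hand":0},{"x":0,"y":0,"z":0,"rx":0,"ry":0,"rz":0,"hand":0},{"x":0,"y":0,"z":0,"rx":0,"ry":0,"rz":0,"hand":0}]'
python3 -c "
from h import *
for i in range(2): cam('top'); s=state(); print(s['force'].round(2),s['eef_pos'].round(2),s['torque'].round(3))"
```

```text
time: 22.57
eef_pos: [564.9, -89.8, 27.0]
eef_rot: [0.738, 0.675, -0.001, 0.001]
force: [-0.7, -8.0, -0.8]
width: 0.27
[-1.24 -7.6  -0.31] [564.93 -89.8   27.08] [-1.308  0.16   0.   ]
[-0.82 -7.24 -1.22] [564.94 -89.84  27.07] [-1.205  0.103  0.013]
```

```bash
python3 -m inch '[{"x":-0.0005,"y":0,"z":0,"rx":0,"ry":0,"rz":0,"hand":0},{"x":-0.001,"y":0,"z":0,"rx":0,"ry":0,"rz":0,"hand":0},{"x":-0.0015,"y":0,"z":0,"rx":0,"ry":0,"rz":0,"hand":0},{"x":-0.002,"y":0,"z":0,"rx":0,"ry":0,"rz":0,"hand":0},{"x":-0.0025,"y":0,"z":0,"rx":0,"ry":0,"rz":0,"hand":0},{"x":-0.003,"y":0,"z":0,"rx":0,"ry":0,"rz":0,"hand":0},{"x":-0.004,"y":0,"z":0,"rx":0,"ry":0,"rz":0,"hand":0},{"x":-0.005,"y":0,"z":0,"rx":0,"ry":0,"rz":0,"hand":0}]'
python3 -m inch '[{"x":-0.008,"y":0,"z":0,"rx":0,"ry":0,"rz":0,"hand":0},{"x":-0.018,"y":0,"z":0,"rx":0,"ry":0,"rz":0,"hand":0},{"x":-0.03,"y":0,"z":0,"rx":0,"ry":0,"rz":0,"hand":0},{"x":-0.042,"y":0,"z":0,"rx":0,"ry":0,"rz":0,"hand":0},{"x":-0.054,"y":0,"z":0,"rx":0,"ry":0,"rz":0,"hand":0},{"x":-0.066,"y":0,"z":0,"rx":0,"ry":0,"rz":0,"hand":0},{"x":-0.078,"y":0,"z":0,"rx":0,"ry":0,"rz":0,"hand":0},{"x":-0.09,"y":0,"z":0,"rx":0,"ry":0,"rz":0,"hand":0}]'
python3 -m inch '[{"x":-0.012,"y":0,"z":0,"rx":0,"ry":0,"rz":0,"hand":0},{"x":-0.025,"y":0,"z":0,"rx":0,"ry":0,"rz":0,"hand":0},{"x":-0.04,"y":0,"z":0,"rx":0,"ry":0,"rz":0,"hand":0},{"x":-0.055,"y":0,"z":0,"rx":0,"ry":0,"rz":0,"hand":0},{"x":-0.07,"y":0,"z":0,"rx":0,"ry":0,"rz":0,"hand":0},{"x":-0.085,"y":0,"z":0,"rx":0,"ry":0,"rz":0,"hand":0},{"x":-0.1,"y":0,"z":0,"rx":0,"ry":0,"rz":0,"hand":0},{"x":-0.115,"y":0,"z":0,"rx":0,"ry":0,"rz":0,"hand":0}]'
python3 - <<'E'
from h import *
t=cam('top','t10');s=state();print(s['force'],s['eef_pos'])
im=t['image'][170:250,160:320]; cv2.imwrite('pics/t10c.png',cv2.cvtColor(cv2.resize(im,None,fx=5,fy=5,interpolation=cv2.INTER_CUBIC),cv2.COLOR_RGB2BGR))
rel([440,-190,60],84.87)
E
```

```text
time: 23.33
eef_pos: [564.2, -93.1, 26.6]
eef_rot: [0.738, 0.675, 0.0, -0.001]
force: [-1.1, -0.2, -1.2]
width: 0.269
time: 24.0
eef_pos: [556.1, -185.0, 26.8]
eef_rot: [0.738, 0.675, 0.0, 0.0]
force: [-0.5, -0.1, -1.6]
width: 0.271
time: 24.67
eef_pos: [546.0, -299.6, 26.8]
eef_rot: [0.738, 0.675, 0.0, 0.0]
force: [0.2, -1.4, -1.7]
width: 0.266
[ 0.15240948 -2.71854287 -0.42040354] [ 546.00691814 -302.1630613    27.19080755]
pos [ 546.  -302.2   27.2] yaw 84.83 tilt [ 8.0e-04 -2.2e-03 -1.0e+00]
shift m [ 0.1021 -0.1156 -0.0331] turn [ 0.009  0.021 -0.006]
```

View pics/t10c.png

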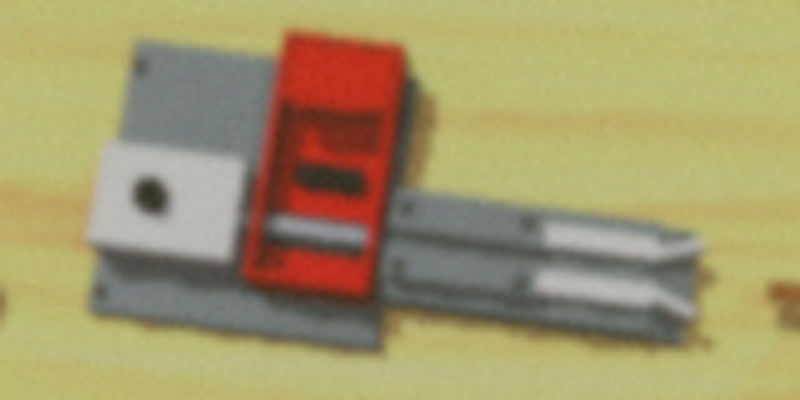

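The axle stays through both chassis walls, and the stick is clear of the mouth with its tip at about (770,290). Next I lay it down near where it started.

```bash
python3 -m inch '[{"x":0.0,"y":0,"z":-0.015,"rx":0,"ry":0,"rz":0,"hand":0},{"x":0.015,"y":-0.018,"z":-0.025,"rx":0,"ry":0,"rz":0,"hand":0},{"x":0.033,"y":-0.04,"z":-0.025,"rx":0,"ry":0,"rz":0,"hand":0},{"x":0.051,"y":-0.063,"z":-0.025,"rx":0,"ry":0,"rz":0,"hand":0},{"x":0.069,"y":-0.086,"z":-0.025,"rx":0,"ry":0,"rz":0,"hand":0},{"x":0.087,"y":-0.109,"z":-0.02,"rx":0,"ry":0,"rz":0,"hand":0},{"x":0.1,"y":-0.125,"z":-0.01,"rx":0,"ry":0,"rz":0,"hand":0},{"x":0.105,"y":-0.131,"z":0,"rx":0,"ry":0,"rz":0,"hand":0}]'
python3 -m inch '[{"x":0.0,"y":0,"z":0.003,"rx":0,"ry":0,"rz":0,"hand":0},{"x":0,"y":0,"z":0.006,"rx":0,"ry":0,"rz":0,"hand":0},{"x":0,"y":0,"z":0.009,"rx":0,"ry":0,"rz":0,"hand":0},{"x":0,"y":0,"z":0.012,"rx":0,"ry":0,"rz":0,"hand":0},{"x":0,"y":0,"z":0.015,"rx":0,"ry":0,"rz":0,"hand":0},{"x":0,"y":0,"z":0.017,"rx":0,"ry":0,"rz":0,"hand":0},{"x":0,"y":0,"z":0.018,"rx":0,"ry":0,"rz":0,"hand":0},{"x":0,"y":0,"z":0.018,"rx":0,"ry":0,"rz":0,"hand":0}]'
python3 - <<'E'
from h import *
for i in range(3): f=cam('wrist','w11'); s=state();print(s['force'].round(2),s['eef_pos'].round(2))
rel([425,-185,5],84.87)
E
```

```text
time: 25.38
eef_pos: [423.1, -180.3, 26.2]
eef_rot: [0.738, 0.675, -0.0, -0.001]
force: [0.1, -0.2, -1.5]
width: 0.266
time: 26.05
eef_pos: [425.0, -181.9, 8.5]
eef_rot: [0.738, 0.675, -0.0, -0.0]
force: [-1.0, -0.5, -1.8]
width: 0.269
[ 1.06  0.17 -1.1 ] [ 425.06 -181.87    8.73]
[-0.25  0.28 -0.45] [ 425.13 -181.9     8.88]
[-0.13 -0.87 -0.52] [ 425.14 -181.87    8.95]
pos [ 425.1 -181.9    8.9] yaw 84.92 tilt [ 2.e-04 -1.e-04 -1.e+00]
shift m [-0.0031  0.0001  0.0039] turn [0.002 0.001 0.008]
```

```bash
python3 -m inch '[{"x":0.0,"y":0,"z":0.0005,"rx":0,"ry":0,"rz":0,"hand":0},{"x":0,"y":0,"z":0.001,"rx":0,"ry":0,"rz":0,"hand":0},{"x":0,"y":0,"z":0.0015,"rx":0,"ry":0,"rz":0,"hand":0},{"x":0,"y":0,"z":0.002,"rx":0,"ry":0,"rz":0,"hand":0},{"x":0,"y":0,"z":0.0025,"rx":0,"ry":0,"rz":0,"hand":0},{"x":0,"y":0,"z":0.003,"rx":0,"ry":0,"rz":0,"hand":0},{"x":0,"y":0,"z":0.003,"rx":0,"ry":0,"rz":0,"hand":0},{"x":0,"y":0,"z":0.003,"rx":0,"ry":0,"rz":0,"hand":0}]'
python3 - <<'E'
from h import *
for i in range(3): f=cam('wrist'); s=state();print(s['force'].round(2),s['eef_pos'].round(2),s['torque'].round(3))
E
```

```text
time: 26.87
eef_pos: [424.9, -181.8, 5.8]
eef_rot: [0.738, 0.675, -0.0, -0.0]
force: [0.1, -0.6, -0.7]
width: 0.267
[ 0.01  0.94 -0.18] [ 425.   -181.76    5.82] [ 0.012  0.033 -0.002]
[-0.79 -1.03 -0.68] [ 425.   -181.78    5.84] [-0.032 -0.055  0.081]
[-0.41 -0.33 -1.15] [ 425.03 -181.77    5.85] [-0.022 -0.05   0.002]
```

```bash
python3 -m inch '[{"x":0.0,"y":0,"z":0.0002,"rx":0,"ry":0,"rz":0,"hand":0},{"x":0,"y":0,"z":0.0004,"rx":0,"ry":0,"rz":0,"hand":0},{"x":0,"y":0,"z":0.0006,"rx":0,"ry":0,"rz":0,"hand":0},{"x":0,"y":0,"z":0.0008,"rx":0,"ry":0,"rz":0,"hand":0},{"x":0,"y":0,"z":0.001,"rx":0,"ry":0,"rz":0,"hand":0},{"x":0,"y":0,"z":0.001,"rx":0,"ry":0,"rz":0,"hand":0},{"x":0,"y":0,"z":0.001,"rx":0,"ry":0,"rz":0,"hand":0},{"x":0,"y":0,"z":0.001,"rx":0,"ry":0,"rz":0,"hand":0}]'
python3 - <<'E'
from h import *
for i in range(3): f=cam('wrist'); s=state();print(s['force'].round(2),s['eef_pos'].round(2),s['torque'].round(3))
E
```

```text
time: 27.68
eef_pos: [425.1, -181.8, 5.5]
eef_rot: [0.738, 0.675, -0.0, -0.0]
force: [-1.9, 2.1, 6.1]
width: 0.263
[-3.08  2.11  5.8 ] [ 425.07 -181.81    5.53] [ 0.238  0.547 -0.017]
[-3.72  1.57  6.24] [ 425.07 -181.81    5.54] [ 0.226  0.528 -0.027]
[-4.04  1.69  5.91] [ 425.07 -181.82    5.55] [ 0.251  0.559 -0.029]
```

The stick is on the bench, with 6 N of contact. I'll open slowly and rise.

```bash
python3 -m inch '[{"x":0.0,"y":0,"z":-0.0003,"rx":0,"ry":0,"rz":0,"hand":0},{"x":0,"y":0,"z":-0.0006,"rx":0,"ry":0,"rz":0,"hand":0.02},{"x":0,"y":0,"z":-0.0006,"rx":0,"ry":0,"rz":0,"hand":0.03},{"x":0,"y":0,"z":-0.0006,"rx":0,"ry":0,"rz":0,"hand":0.04},{"x":0,"y":0,"z":-0.0006,"rx":0,"ry":0,"rz":0,"hand":0.055},{"x":0,"y":0,"z":-0.001,"rx":0,"ry":0,"rz":0,"hand":0.07},{"x":0,"y":0,"z":-0.001,"rx":0,"ry":0,"rz":0,"hand":0.07},{"x":0,"y":0,"z":-0.001,"rx":0,"ry":0,"rz":0,"hand":0.07}]'
python3 -m inch '[{"x":0.0,"y":0,"z":-0.005,"rx":0,"ry":0,"rz":0,"hand":0.07},{"x":0,"y":0,"z":-0.02,"rx":0,"ry":0,"rz":0,"hand":0.07},{"x":0,"y":0,"z":-0.04,"rx":0,"ry":0,"rz":0,"hand":0.07},{"x":0,"y":0,"z":-0.06,"rx":0,"ry":0,"rz":0,"hand":0.07},{"x":0,"y":0,"z":-0.09,"rx":0,"ry":0,"rz":0,"hand":0.07},{"x":0,"y":0,"z":-0.12,"rx":0,"ry":0,"rz":0,"hand":0.07},{"x":0,"y":0,"z":-0.15,"rx":0,"ry":0,"rz":0,"hand":0.07},{"x":0,"y":0,"z":-0.17,"rx":0,"ry":0,"rz":0,"hand":0.07}]'
python3 - <<'E'
from h import *
f=cam('wrist','w12');s=state();print(s['force'],s['eef_pos']); t=cam('top','t12')
P=cloud(f); m=(P[...,2]>8)&(P[...,2]<45)&(P[...,0]>380)&(P[...,0]<480)&(P[...,1]>-280)&(P[...,1]<50)
H=P[m&(P[...,2]>25)];print(cv2.minAreaRect(H[:,:2].astype(np.float32)),np.median(H[:,2])); B=P[m&(P[...,2]>13)&(P[...,2]<25)&(P[...,1]>-135)]
for y in range(-130,0,30): print(y,np.median(B[abs(B[:,1]-y)<15][:,2]))
im=np.vstack([f['image'][:210],t['image'][160:310]]);cv2.imwrite('pics/c12.png',cv2.cvtColor(im,cv2.COLOR_RGB2BGR))
E
```

```text
time: 28.5
eef_pos: [425.0, -181.8, 5.8]
eef_rot: [0.738, 0.675, 0.0, 0.0]
force: [0.3, 0.4, 0.4]
width: 0.821
time: 29.17
eef_pos: [425.9, -182.3, 179.6]
eef_rot: [0.738, 0.675, 0.001, 0.002]
force: [1.0, 0.7, 1.0]
width: 0.819
[ 2.02172599 -0.14450475  2.99666749] [ 427.82140264 -183.34945089  183.4898734 ]
((424.5487060546875, -198.58670043945312), (89.71832275390625, 23.839054107666016), 84.27486419677734) 31.43643008002488
-130 21.15353970259683
-100 21.23325922315796
-70 21.166543627267973
-40 21.18738897030642
-10 21.391101268599165
```

View pics/w12.png

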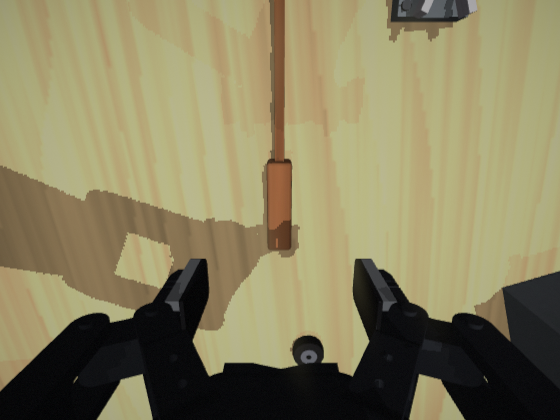

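View pics/t12.png

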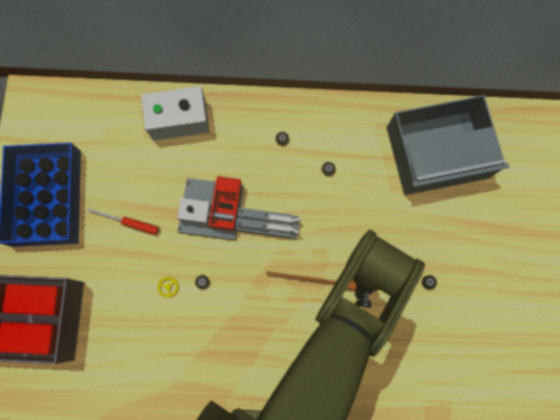

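The stick lies flat: the handle top reads 31.4 and the blade is level at 21.2, the same bias as at the start. It is clear of the jig and released. The wheels, steering wheel and screwdriver are at the same pixels as before. I'll let the arm settle, then hand in.

```bash
python3 -m inch '[{"x":0.0,"y":0,"z":-0.005,"rx":0,"ry":0,"rz":0,"hand":0.07},{"x":0,"y":0,"z":-0.01,"rx":0,"ry":0,"rz":0,"hand":0.07},{"x":0,"y":0,"z":-0.01,"rx":0,"ry":0,"rz":0,"hand":0.07},{"x":0,"y":0,"z":-0.01,"rx":0,"ry":0,"rz":0,"hand":0.07},{"x":0,"y":0,"z":-0.01,"rx":0,"ry":0,"rz":0,"hand":0.07},{"x":0,"y":0,"z":-0.01,"rx":0,"ry":0,"rz":0,"hand":0.07},{"x":0,"y":0,"z":-0.01,"rx":0,"ry":0,"rz":0,"hand":0.07},{"x":0,"y":0,"z":-0.01,"rx":0,"ry":0,"rz":0,"hand":0.07}]'
python3 -c "
from station import *
print(finish_job())"
```

```text
time: 29.93
eef_pos: [424.8, -181.7, 185.4]
eef_rot: [0.738, 0.675, -0.0, -0.0]
force: [0.2, 0.2, -0.3]
width: 0.815
the job is handed in; nothing more can be done
None
```

The job is done and handed in at about 30 s of the 61 s allowed; no verdict was reported.

- **Push:** I gripped the stick by its handle, fed the blade into the channel and pushed the axle through both sides of the chassis. I felt the stop with the blade tip about 150 mm along. The press was held for over 1 s at about 8 N; readings there were 7.2 to 8.4 N. The highest axial force I read was 8.4 N, though I only have readings at the end of each move and while holding.
- **Withdrawal and stick:** The first 5 mm back was slow. The stick then came out, was laid flat near where it started, well clear of the jig, and was released. The wrist camera showed it level.
- **Other things:** In the last top picture the wheels, steering wheel and screwdriver are where they were, and the axle still spans the chassis. Its final position against the stop can't be seen directly.
- **Disagreements:** The wrist camera read heights about 1.5 mm too high. The two cameras disagreed by about a degree on the blade's direction just before entry, probably because the stick's shadow affected the top view. The blade still entered the channel with no noticeable side force. When I set the stick down, the contact force was briefly about 6 N.

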